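Hang the coffee cup over the drip dish of the cup carousel

TASK

Turn the rotating cup rack until its one empty hook points straight out over the middle of the round drip dish on the rack's foot. Then hang the tall cup with the handle on that hook by its handle, let go of it, and leave it hanging there quietly, not swinging, with the hook still over the dish. Leave the low cup and the teaspoon where they are.

Things in the scene. Friction and masses are not known exactly. Their poses are not given: they have to be found in the camera images.
- cup: The tall white porcelain cup with a handle, to be hung; stands upright left or right of the rack, any yaw. 72 mm high, straight wall 64 mm outer diameter (54 mm at the foot), wall 4 mm, about 0.16 kg (varies). Origin: centre of the underside; z up out of the mouth; handle along +x, to 68 mm from the axis. (A low cup without handle stands on the rack's other side.)
- loop (a point): Middle of the opening of the cup's handle, in the cup's frame at (44, 0, 40) mm, with the cup's axes. The opening lies in the cup's x-z plane (pass through it along the cup's y): 44 mm high at the cup's wall (z 18 to 62 mm), 28 mm deep at most (x 32 to 60 mm, at z 34). The handle is an ear of round bar 8 mm thick: middle line (x,z) = (30,66), (52,66), (64,34), (54,14), (30,14) mm.
- rack: Fixed foot of the cup rack: dark steel disc of 140 mm diameter with an upright spindle. Origin: on the turning axis, at the counter; -x is the rack's front, where the drip dish lies (roughly towards the robot; the yaw varies).
- dish (a point): Centre of the top of the drip dish, a round steel dish of 100 mm diameter and 10 mm height on the rack's front, its centre 100 mm in front of the turning axis.
- carousel (a joint): Angle of the rack's rotating part (rad, counter-clockwise from above). At 0 or 6.28 the empty hook points to the rack's front, over the dish. Turns both ways, stiff bearing (0.18 N m friction), stays where left; starts over a quarter turn away. Four hooks at 90 degrees; three carry cups like the loose one, fixed to it, hanging from 230 down to 110 mm above the counter, within 150 mm of the axis.
- knob (a point): Grip point of the wooden bar knob on top of the carousel, on the turning axis, 286 mm above the counter. The bar is 64 mm long (along this point's x, in line with the empty hook), 16 mm thick (y), 38 mm high, top at 298 mm; it stands on a disc of 90 mm diameter whose top is 260 mm above the counter.
- hook_seat (a point): Point inside the empty hook where a handle should hang: 100 mm from the turning axis, 207 mm above the counter. Axes turn with the carousel: -x outward along the hook, z up. The hook is a flat steel strip 12 mm wide (y), 5 mm thick, rising from 195 mm height at the post (28 mm thick) to 209 mm height 112 mm from the axis, then turned up at 45 degrees to the tip.
- hook_tip (a point): Upturned tip of the empty hook (the same flat strip, 12 mm wide), 127 mm from the turning axis, 224 mm above the counter.
- low_cup: Bystander: low white cup without a handle, 45 mm high, 72 mm across the rim. Origin: centre of its underside.
- teaspoon: Bystander: steel teaspoon, 140 mm long (x), lying right of the rack. Origin: its middle, at the counter.
Not all that is in view belongs to the job. Leave any orange or red look-alike of the cup alone.

How it is judged:
By the outcome, as a careful person would: the job done as asked, in the order asked, and still so for the second after the job is handed in, with the robot touching nothing.
It also fails if it takes over 70 s, if anything falls off the work surface, if the arm or the gripper's body presses on something with over 40 N, if the wrist force passes 120 N, or if a joint passes its speed limit or range.

ROBOT

A 7-joint arm with a two-finger parallel gripper is mounted at the origin on the work surface. World frame = base frame: x ahead of the robot, y to its left, z up, the work surface at z = 0. Lengths are in m, angles in degrees, forces in N, time in s.
With the tool pointing down it reaches from about 0.35 to 0.9 m from the base axis. Payload 7.2 kg.
Tool frame: the origin (TCP) lies midway between the tips of the shut fingers; the grasp point (between the pads) lies 19 mm behind it; x points along the fingers, y is the direction in which the jaws open and shut, and the axes are right-handed (so a half turn about x gives the same grasp; the last joint's range is limited). The gripper opens to 88 mm and grips with 3 to 60 N. Pads are 20 mm wide; open, the fingers measure 115 mm over their backs; the gripper's body (75 mm by 178 mm) begins 61 mm behind the grasp point.
Start: joints at [69.546, 23.554, -0.728, 91.456, 0.321, 64.991, -4.71], TCP at [0.178, -0.599, 0.223] pointing down, gripper open.
Joint ranges: [-169.25, 169.25], [-16.82, 113.86], [-84.01, 82.57], [7.8, 145.47], [-59.2, 239.2], [7.22, 106.19], [-163.78, 163.78]. Speed limits (degrees/s): [136.94, 136.94, 172.46, 172.46, 180, 180, 180].

INTERFACE

Orientations are given as [roll, pitch, yaw] about the fixed x, y, z axes, in that order (R = Rz(yaw) Ry(pitch) Rx(roll)).
In Python, from cell import arm gives the robot as it stands.
- The arm moves only by the shell command python3 -m jog 'ROWS' [FORCE]. ROWS is JSON, a list of rows, each a list of 7 numbers: the shift along the tool's x, y, z in mm, then the turn, a rotation vector about the tool's x, y, z in degrees, then the opening, from -1 (shut) to 1 (fully open). A call has 1 to 10 rows; each row shifts and turns the commanded pose from where the row before left it, along the tool's axes as they then stand; what a row does not reach is not made up. A row lasts 1/12 s, in which the tool goes at most 41.7 mm and 7.16 degrees, less where a joint would pass 70% of its speed; a pose out of reach is approached as far as the arm can. A call is refused whole if a number of a shift passes 41.7 or a number of a turn 7.16, either way. A call with a gripper value outside its range is refused whole. The fingers move at their own pace and stop on an object; FORCE is the grip in N (left out, the last holds). Time passes only in rows, so rows that do not move let the fingers close. It gives the time, the measured TCP pose, the force and the opening at its end, in the units of the state.
- arm.get_state(): the state, without advancing time (a new reading comes with each control period).
- arm.camera(name): name is "scene" or "top"; returns a dict with "pixels" (420x560x3 uint8, red, green, blue), "range_z" (420x560 float32, m along the optical axis (not along the pixel's ray), 0 where there is no reading), "fovy" (degrees; the focal length in pixels is half the picture's height over the tangent of half this angle, whatever the lens; pixels are square), "cx", "cy" (the principal point, pixels), "extrinsics" (4x4, takes a point from camera to world coordinates). Camera axes: x right, y down, z forward; pixel columns grow to the right and rows downward; lengths in m; the calibration is good to about 2 mm. A picture is of the moment at which its call begins.
- arm.close_job(): hands the job in, once; it reports no verdict.
The state is a dict: "clock": time; "qpos": joint angles; "dq": joint speeds; "effort": joint torques, N m; "tool_pos": TCP position; "tcp_rot": TCP orientation; "contact_force": force on the tool from outside, world axes, zero at the start; "moment": the same for the moment, N m; "finger_gap": finger opening in m.
Only numpy, scipy, OpenCV 4.12 (cv2) and the standard library are available. Lean on these libraries where they do the work, as an engineer would, in place of code of your own. Each camera call takes 0.05 s, during which the arm holds its last target.

## Working session

There is one attempt and no reset: what is moved stays moved. The work goes in short steps, Python scripts to look and compute and a shell command to move; the robot and the scene stay as the last step left them, time stands still between calls to the robot, and variables do not carry over. Pictures are saved under pics/ and viewed, and the job is handed in when it is done.

```bash
ls; mkdir -p pics; cat > h.py <<'E'
import numpy as np, cv2
from cell import arm
def snap(n,f):
    c=arm.camera(n); np.savez(f'{f}.npz',**c)
    cv2.imwrite(f'pics/{f}.png',c['pixels'][:,:,::-1]); return c
def load(f): 
    d=np.load(f'{f}.npz'); return {k:d[k] for k in d.files}
def foc(c): return 210/np.tan(np.radians(float(c['fovy']))/2)
def ray(c,u,v):
    E=c['extrinsics']; d=np.array([(u-c['cx'])/foc(c),(v-c['cy'])/foc(c),1.]); return E[:3,3],E[:3,:3]@d
def onplane(c,u,v,z):
    o,d=ray(c,u,v); return o+d*(z-o[2])/d[2]
def cloud(c):
    v,u=np.mgrid[0:420,0:560]; z=c['range_z']; f=foc(c)
    P=np.stack([(u-c['cx'])/f*z,(v-c['cy'])/f*z,z],-1); E=c['extrinsics']
    return P@E[:3,:3].T+E[:3,3]
def proj(c,p):
    E=c['extrinsics']; q=E[:3,:3].T@(np.array(p)-E[:3,3]); return q[:2]/q[2]*foc(c)+[c['cx'],c['cy']]
E
python3 - <<'E'
from h import *
print(arm.get_state())
for n in('scene','top'):
    c=snap(n,n+'0'); print(n,c['fovy'],c['cx'],c['cy'],c['extrinsics'].round(3).tolist())
E
```

```text
pics
{'clock': 0.0, 'qpos': array([69.54686816, 23.59800868, -0.72757144, 91.50435587,  0.32262437,
       64.98908582, -4.71010064]), 'dq': array([-0.06981784, -0.00317811, -0.02248511, -0.01400243,  0.00722822,
       -0.04815687,  0.01012677]), 'effort': array([-7.79177572e-05, -5.87947404e+01,  6.42599557e-01, -2.91074878e+01,
       -5.35961206e-02,  1.81614765e-02,  1.09719535e-04]), 'tool_pos': array([ 0.17778555, -0.59865739,  0.2218288 ]), 'tcp_rot': array([-84.71013773,  89.91058646, 111.83648787]), 'contact_force': array([-0.17305269, -0.40229457,  1.24544422]), 'moment': array([-0.02480559, -0.00257257,  0.05019591]), 'finger_gap': 0.08802713549007736}
scene 56.878759388853204 283.8493398883046 211.4995021328459 [[-0.477, 0.506, -0.719, 1.268], [0.879, 0.295, -0.375, 0.381], [0.022, -0.811, -0.585, 0.837], [0.0, 0.0, 0.0, 1.0]]
top 42.06807967738706 278.5611973212201 213.5015999764035 [[0.016, -0.996, 0.089, 0.322], [-1.0, -0.014, 0.022, -0.05], [-0.02, -0.09, -0.996, 1.698], [0.0, 0.0, 0.0, 1.0]]
```

View pics/scene0.png

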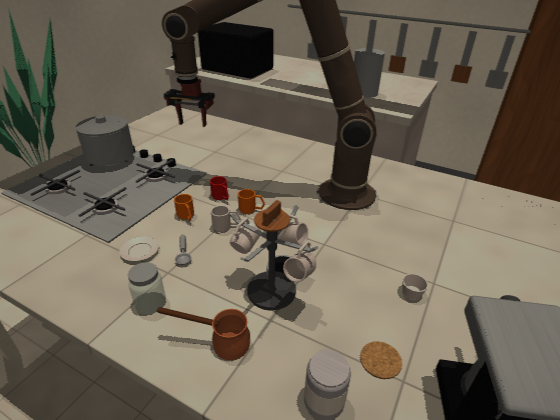

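View pics/top0.png

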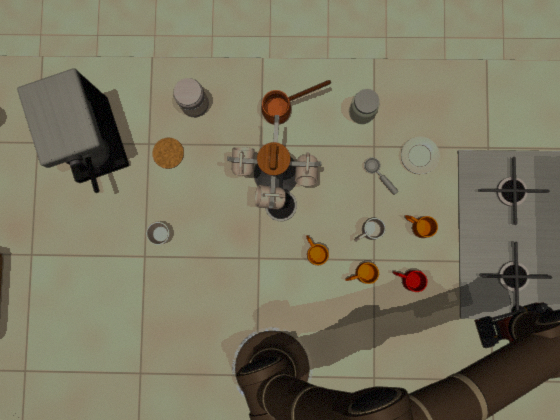

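The top view shows the rack's knob at (274,158), the dish at (281,205), and the empty hook pointing away at about (277,125). Candidates for the tall cup: white with a handle at (372,229), orange at (317,252), (366,272) and (424,227), red at (413,281), and the handleless low white cup at (160,232). Only the white one at (372,229) fits, so I'll confirm it enlarged.

```bash
python3 - <<'E'
from h import *
c=load('top0'); im=c['pixels'][:,:,::-1]
a=cv2.resize(im[100:290,220:440],None,fx=3.6,fy=3.1,interpolation=cv2.INTER_CUBIC)
a=cv2.resize(im[105:285,220:440],None,fx=3.3,fy=3.3,interpolation=cv2.INTER_CUBIC)
cv2.imwrite('pics/crop_top.png',cv2.convertScaleAbs(a,alpha=1.3))
c=load('scene0'); im=c['pixels'][:,:,::-1]
a=cv2.resize(im[165:315,160:340],None,fx=4,fy=4,interpolation=cv2.INTER_CUBIC)
cv2.imwrite('pics/crop_scene.png',cv2.convertScaleAbs(a,alpha=1.3))
E
```

```text
(no output)
```

View pics/crop_top.png

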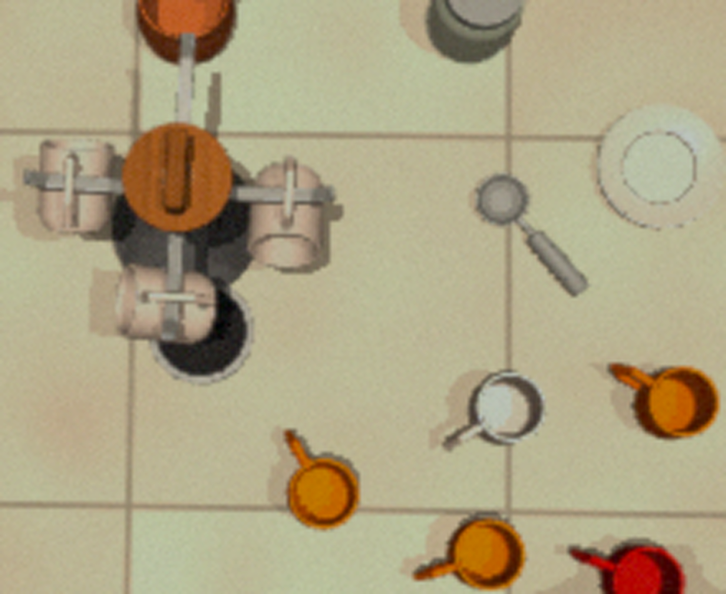

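View pics/crop_scene.png

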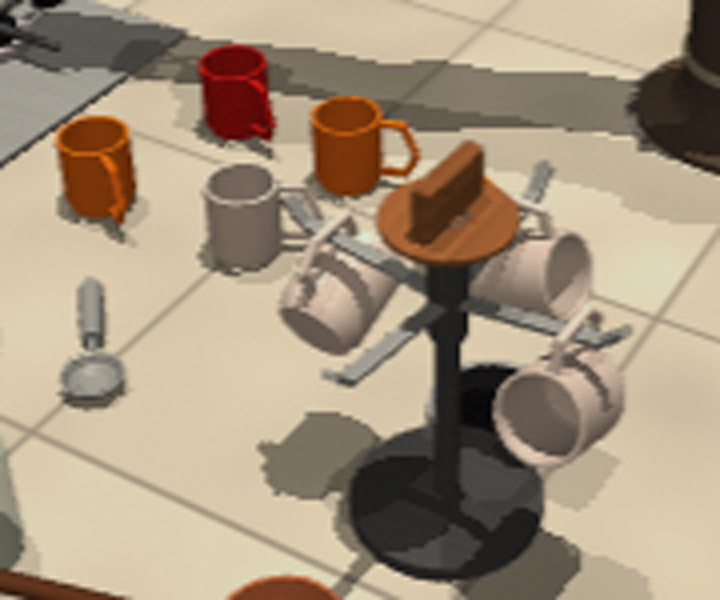

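The crop confirms it: the tall white cup with its handle is at top-view (372,229), handle towards lower left. Next I'll measure it.

```bash
python3 - <<'E'
from h import *
c=load('top0'); s=load('scene0')
P=cloud(c); S=cloud(s)
for nm,C,Q in(('top',c,P),('scene',s,S)):
    hsv=cv2.cvtColor(C['pixels'],cv2.COLOR_RGB2HSV)
    # table height check
    z=Q[...,2]; print(nm,'table med z',np.median(z[(abs(z)<.03)]))
    # disc
    m=(abs(z-.26)<.008)&(hsv[...,1]>100)&(abs(Q[...,0]-.55)<.3)
    p=Q[m]; print('disc n',m.sum(),'mid',(p.min(0)+p.max(0))/2,'ext',np.ptp(p,axis=0))
    if m.sum()>10:
        ctr=cv2.minEnclosingCircle((p[:,:2]*1000).astype(np.float32)); print(' circ',ctr)
    k=(z>.285)&(z<.305)&(hsv[...,1]>80)&(abs(Q[...,0]-.55)<.3)
    p=Q[k]; print('knob n',k.sum(),(p.min(0)+p.max(0))/2, cv2.minAreaRect((p[:,:2]*1000).astype(np.float32)))
# cup
v,u=np.mgrid[0:420,0:560]
z=P[...,2]
m=(abs(u-365)<32)&(abs(v-231)<22)&(z>.01)&(cv2.cvtColor(c['pixels'],cv2.COLOR_RGB2HSV)[...,1]<110)
p=P[m]; print('cup',len(p),p.min(0),p.max(0))
r=p[abs(p[:,2]-.071)<.005]; print('rim',cv2.minEnclosingCircle((r[:,:2]*1000).astype(np.float32)))
# low cup etc
E
```

```text
top table med z 0.0015617484087790956
disc n 702 mid [ 0.59933832 -0.00219387  0.26009418] ext [0.08780431 0.08821454 0.01572982]
 circ ((598.8723754882812, -2.390226364135742), 45.45055389404297)
knob n 150 [ 0.59788756 -0.00194918  0.29529882] ((597.8871459960938, -1.990628719329834), (62.953758239746094, 15.726946830749512), 0.2348668873310089)
scene table med z -0.0012539735079458159
disc n 477 mid [ 0.5999335  -0.00158443  0.2600674 ] ext [0.08936623 0.08862017 0.01532431]
 circ ((599.7692260742188, -0.7725299596786499), 45.151363372802734)
knob n 148 [ 0.59997581 -0.00208385  0.29171719] ((600.1365356445312, -2.3833789825439453), (17.18987464904785, 64.10967254638672), 86.91287231445312)
cup 314 [ 0.32159046 -0.37533732  0.01003958] [ 0.48876321 -0.04964991  1.69813032]
rim ((419.8073425292969, -291.7598571777344), 43.01346206665039)
```

```bash
python3 - <<'E'
from h import *
c=load('top0'); s=load('scene0'); P=cloud(c); S=cloud(s); A=np.array([.5993,-.0018])
for nm,C,Q in(('top',c,P),('scene',s,S)):
    hsv=cv2.cvtColor(C['pixels'],cv2.COLOR_RGB2HSV); z=Q[...,2]
    r=np.hypot(Q[...,0]-A[0],Q[...,1]-A[1])
    # bar: z>.275
    k=(z>.27)&(z<.31)&(r<.05); p=Q[k][:,:2]; q=p-p.mean(0); w,V=np.linalg.eigh(q.T@q); d=V[:,1]; print(nm,'bar',p.mean(0),np.degrees(np.arctan2(d[1],d[0])),len(p))
    k=(z>.285)&(z<.31)&(r<.05); p=Q[k][:,:2]; q=p-p.mean(0); w,V=np.linalg.eigh(q.T@q); d=V[:,1]; print(nm,'bartop',p.mean(0),np.degrees(np.arctan2(d[1],d[0])),len(p))
    # hooks: z .185-.215, saturations low, r .05-.135
    for ang in(0,90,180,270):
        th=np.degrees(np.arctan2(Q[...,1]-A[1],Q[...,0]-A[0])); dd=(th-ang+180)%360-180
        k=(z>.19)&(z<.235)&(r>.05)&(r<.14)&(abs(dd)<20)&((abs(np.radians(dd))*r<.016))
        p=Q[k]
        if ang==0 and len(p)>5:
            l=cv2.fitLine((p[:,:2]*1000).astype(np.float32),cv2.DIST_HUBER,0,.01,.01).ravel(); print('hook0',len(p),l,np.degrees(np.arctan2(l[1],l[0])),p[:,2].min(),p[:,2].max(),r[k].max(), 'mean dir',np.degrees(np.arctan2(p[:,1].mean()-A[1],p[:,0].mean()-A[0])))
    k=(z>.003)&(z<.018)&(Q[...,0]>.38)&(Q[...,0]<.62)&(abs(Q[...,1]+.01)<.12)
    n,lab,st,_=cv2.connectedComponentsWithStats(k.astype(np.uint8)); print(st[1:][st[1:,4]>15])
    p=Q[k]; print('dish z pts',len(p),p.min(0),p.max(0))
E
python3 - <<'E'
from h import *
c=load('top0'); P=cloud(c)
v,u=np.mgrid[0:420,0:560]
m=(abs(u-365)<=25)&(abs(v-231)<=18)&(P[...,2]>.006)&(P[...,2]<.09)
for rr in range(213,250,1): print(rr,''.join('%3d'%(P[rr,x,2]*1000) for x in range(348,392)))
E
```

```text
top bar [ 0.59605069 -0.00206793] 178.0349241969178 163
top bartop [ 0.59724314 -0.00185969] 177.69773784424197 153
hook0 119 [ 9.9913156e-01 -4.1666944e-02  6.9251099e+02 -5.6006246e+00] -2.3880312 0.2002331904606076 0.2329317226379113 0.12732333280532088 mean dir -2.404466863352639
[[253 167  17  19 168]
 [264 167  36  71 785]
 [243 174   9   7  17]
 [243 178  12  24  78]
 [300 185  12   8  33]
 [304 194   9   4  16]
 [251 203   5   8  16]
 [304 207   8   9  21]
 [247 211  13  18  48]
 [240 213   8  17  42]
 [292 222   8   9  25]
 [274 230   7   7  16]
 [250 235   7   9  17]
 [266 238  10   6  18]]
dish z pts 1891 [ 0.38009579 -0.12992541  0.0030013 ] [0.61943717 0.10981966 0.01795299]
scene bar [0.60534576 0.00107679] 174.94276774075087 238
scene bartop [ 6.03832286e-01 -9.70630158e-05] 175.9720438466633 150
hook0 112 [ 9.9989480e-01 -1.4506605e-02  6.8784967e+02 -4.6447964e+00] -0.83119637 0.19790141317730925 0.22581782691693952 0.12930423111864897 mean dir -2.0686053432691196
[[248 255  48  49 928]]
dish z pts 932 [ 0.38809886 -0.10840205  0.00300184] [0.61996207 0.09550261 0.01
[... 4379 characters left out ...]
-4  0 -31698 -1
245  -3 -2  5 -7 -5  5  0 -2 -2  7 -7 -1  0  4 -6  1  3  1  0  1 -1  0  1  0  0  4  7  1 -2  5 -2  0  1 -6 -5  9 -4 -4 -1  3 -9 -1  3  7
246   0  0  0  4  2 -3 -3  0  0 -1  3 -6  3 -3  1  0 -1  2 -3  0 13  3 -1  4  6  0  5 -1 -8  0  0 -3 -4  0-15 -1 -3 -5  3  2 -3  1  5  7
247   3  1 -2 -8  4  1 -6  0  4 -1  0  1  8 -4 -2  3  7 -1  4  0 -1  0  3  0  0 -1 -3  7  6  4 -1  1  3  0  0  9  6 13 -7 -1  1 -2  0  0
248  -7 -2 -5 -2 -3  3  2  1  6 -3 -2  6  5  6  4 -1  0 -2 -4  4 -2  0  6  1 -8  2 -3 -2  0  3  0  5 -9  2 -1  1  3 -1  0  0  6 -3  1  1
249   4 -1 -3  1  3 -6  2  0 -1  2  0  1  8  2  1  5 -4  4  4  3  3  2  0 -4 -5  5  1 -1 -3  2 -5  2  1  0  0  0  1  2  0 -4 -1  5  1  2
```

```bash
python3 - <<'E'
from h import *
from scipy.optimize import least_squares
c=load('top0'); P=cloud(c); A=np.array([.5993,-.0018])
v,u=np.mgrid[0:420,0:560]; z=P[...,2]
m=(u>355)&(u<390)&(v>215)&(v<241)&(z>.062)&(z<.08)
# rim pixels -> plane z=.072; exclude handle
pts=np.array([onplane(c,uu,vv,.072)[:2] for vv,uu in zip(v[m],u[m])])
f=lambda q:np.abs(np.hypot(pts[:,0]-q[0],pts[:,1]-q[1])-.030)
cc=least_squares(f,[.42,-.28],loss='soft_l1',f_scale=.003).x
print('cup rim fit',cc, np.median(np.hypot(*(pts-cc).T)))
# depth-based
q=P[m][:,:2]; f=lambda x:np.hypot(q[:,0]-x[0],q[:,1]-x[1])-.030
print('depth fit',least_squares(f,cc,loss='soft_l1',f_scale=.003).x)
# handle: points r from cc >.036, z>.03
r=np.hypot(P[...,0]-cc[0],P[...,1]-cc[1])
k=(r>.036)&(r<.075)&(z>.028)&(z<.08)&(abs(u-365)<30)&(abs(v-231)<20)
h=P[k]; print('handle',len(h),h[:,2].min(),h[:,2].max(),r[k].max()); d=h[:,:2].mean(0)-cc; print('yaw',np.degrees(np.arctan2(d[1],d[0])))
l=cv2.fitLine((h[:,:2]*1000).astype(np.float32),cv2.DIST_HUBER,0,.01,.01).ravel(); print('line',l,np.degrees(np.arctan2(l[1],l[0])))
im=c['pixels'][:,:,::-1][180:230,250:310]; cv2.imwrite('pics/dish.png',cv2.convertScaleAbs(cv2.resize(im,None,fx=10,fy=10,interpolation=cv2.INTER_NEAREST),alpha=1.4))
E
```

```text
cup rim fit [ 0.42759888 -0.29814499] 0.03025026432405405
depth fit [ 0.42765744 -0.29822615]
handle 29 0.037263010674469355 0.0768101716160361 0.06481499970230963
yaw 123.13457582883188
line [   0.47743374   -0.8786678   399.3413     -254.54004   ] -61.482067
```

View pics/dish.png

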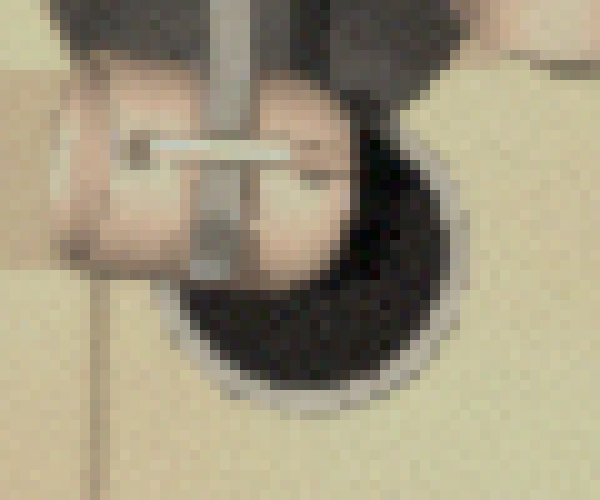

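```bash
cat >> h.py <<'E'
from scipy.spatial.transform import Rotation as Ro
def Rt(st=None):
    st=st or arm.get_state(); r=np.radians(st['tcp_rot'])
    return Ro.from_euler('xyz',r)
def need(pos,R):
    "tool-frame shift (mm, if done before turning) and rotvec deg to reach pose"
    st=arm.get_state(); R0=Rt(st); d=R0.inv().apply(np.array(pos)-st['tool_pos'])*1000
    rv=np.degrees((R0.inv()*R).as_rotvec()); print('shift',d.round(1),'turn',rv.round(2),'rows>=',np.ceil(max(np.linalg.norm(d)/41.7,np.linalg.norm(rv)/7.16)))
def frame(x,y):
    x=np.array(x,float);x/=np.linalg.norm(x);y=np.array(y,float);y-=x*(x@y);y/=np.linalg.norm(y)
    return Ro.from_matrix(np.stack([x,y,np.cross(x,y)],1))
E
python3 - <<'E'
from h import *
from scipy.optimize import least_squares
c=load('top0');A=np.array([.5993,-.0018])
px=[(296.8,204),(281,221.2),(266,210),(292,217),(294.2,195),(268.8,215)]
p=np.array([onplane(c,a-.5,b-.5,.01)[:2] for a,b in px])
f=lambda q:np.hypot(*(p-q).T)-.05
s=least_squares(f,[.5,-.02]); print('dish',s.x,f(s.x)*1000,'from axis',np.hypot(*(s.x-A)),np.degrees(np.arctan2(*(s.x-A)[::-1])))
# scene+top clouds: hung cups points relative to axis
P=cloud(c).reshape(-1,3); S=cloud(load('scene0')).reshape(-1,3)
for nm,a in(('left',87.7),('right',-92.3),('front',177.7)):
    e=np.array([np.cos(np.radians(a)),np.sin(np.radians(a))]); t=np.array([-e[1],e[0]])
    for n,Q in(('top',P),('sc',S)):
        r=(Q[:,:2]-A)@e; tt=(Q[:,:2]-A)@t
        m=(r>.06)&(r<.145)&(abs(tt)<.075)&(Q[:,2]>.09)&(Q[:,2]<.24)
        print(nm,n,m.sum(),'t',np.percentile(tt[m],[1,99]).round(3),'r',np.percentile(r[m],[1,99]).round(3),'z',np.percentile(Q[m,2],[1,99]).round(3))
        # height profile along t
        for lo in np.arange(-.06,.06,.012):
            k=m&(tt>=lo)&(tt<lo+.012)&(r>.08)&(r<.12)
            if k.sum()>4: print('   t%.3f'%(lo+.006),k.sum(),'zmed %.3f zmax %.3f'%(np.median(Q[k,2]),np.percentile(Q[k,2],95)))
print(Rt().as_matrix().round(3))
E
```

```text
dish [ 0.50149438 -0.01892207] [-1.47579705  0.59887169 -0.18834466  0.30602546  1.01927674 -0.37476034] from axis 0.09929302552049808 -170.07029684307489
left top 609 t [-0.05   0.033] r [0.061 0.125] z [0.139 0.226]
   t-0.054 11 zmed 0.144 zmax 0.148
   t-0.042 32 zmed 0.144 zmax 0.151
   t-0.030 36 zmed 0.193 zmax 0.200
   t-0.018 58 zmed 0.191 zmax 0.217
   t-0.006 45 zmed 0.212 zmax 0.219
   t0.006 82 zmed 0.195 zmax 0.219
   t0.018 58 zmed 0.178 zmax 0.218
   t0.030 58 zmed 0.170 zmax 0.208
left sc 892 t [-0.05   0.028] r [0.062 0.124] z [0.119 0.221]
   t-0.054 22 zmed 0.138 zmax 0.143
   t-0.042 34 zmed 0.139 zmax 0.167
   t-0.030 82 zmed 0.184 zmax 0.198
   t-0.018 91 zmed 0.183 zmax 0.213
   t-0.006 100 zmed 0.184 zmax 0.215
   t0.006 94 zmed 0.178 zmax 0.214
   t0.018 71 zmed 0.170 zmax 0.214
   t0.030 21 zmed 0.188 zmax 0.200
right top 664 t [-0.051  0.031] r [0.061 0.124] z [0.13  0.226]
   t-0.054 17 zmed 0.144 zmax 0.156
   t-0.042 52 zmed 0.141 zmax 0.160
   t-0.030 97 zmed 0.148 zmax 0.201
   t-0.018 66 zmed 0.189 zmax 0.217
   t-0.006 83 zmed 0.203 zmax 0.222
   t0
[... 375 characters left out ...]
2
front top 634 t [-0.05   0.033] r [0.063 0.125] z [0.136 0.223]
   t-0.054 16 zmed 0.144 zmax 0.148
   t-0.042 51 zmed 0.140 zmax 0.159
   t-0.030 52 zmed 0.191 zmax 0.201
   t-0.018 62 zmed 0.190 zmax 0.217
   t-0.006 56 zmed 0.210 zmax 0.222
   t0.006 71 zmed 0.206 zmax 0.220
   t0.018 59 zmed 0.176 zmax 0.217
   t0.030 50 zmed 0.173 zmax 0.210
front sc 579 t [-0.049  0.015] r [0.06  0.124] z [0.132 0.222]
   t-0.054 5 zmed 0.139 zmax 0.142
   t-0.042 56 zmed 0.143 zmax 0.164
   t-0.030 80 zmed 0.154 zmax 0.195
   t-0.018 73 zmed 0.163 zmax 0.213
   t-0.006 58 zmed 0.196 zmax 0.215
   t0.006 28 zmed 0.212 zmax 0.218
[[-0.     0.285 -0.959]
 [ 0.001 -0.959 -0.285]
 [-1.    -0.001  0.   ]]
```

```bash
python3 - <<'E'
from h import *
need([.5993,-.0018,.36],Rt())
E
```

```text
shift [-137.5 -452.3 -574. ] turn [0. 0. 0.] rows>= 18.0
```

```bash
python3 -m jog '[[-7,-22.6,-28.7,0,0,0,1],[-7,-22.6,-28.7,0,0,0,1],[-7,-22.6,-28.7,0,0,0,1],[-7,-22.6,-28.7,0,0,0,1],[-7,-22.6,-28.7,0,0,0,1],[-7,-22.6,-28.7,0,0,0,1],[-7,-22.6,-28.7,0,0,0,1],[-7,-22.6,-28.7,0,0,0,1],[-7,-22.6,-28.7,0,0,0,1],[-7,-22.6,-28.7,0,0,0,1]]'
python3 - <<'E'
from h import *
s=arm.get_state();print(s['qpos'].round(2),s['tool_pos'])
E
```

```text
clock: 0.93
tool_pos: [0.3892, -0.299, 0.2929]
tcp_rot: [-7.6, 90.0, -171.1]
contact_force: [1.0, 0.2, -0.7]
finger_gap: 0.0878
[ 43.52   7.8  -13.   103.13   1.88  69.29 -43.49] [ 0.3892139  -0.29899424  0.29286734]
```

```bash
python3 -m jog '[[-7,-22.6,-28.7,0,0,0,1],[-7,-22.6,-28.7,0,0,0,1],[-7,-22.6,-28.7,0,0,0,1],[-7,-22.6,-28.7,0,0,0,1],[-7,-22.6,-28.7,0,0,0,1],[-7,-22.6,-28.7,0,0,0,1],[-7,-22.6,-28.7,0,0,0,1],[-7,-22.6,-28.7,0,0,0,1],[-7,-22.6,-28.7,0,0,0,1],[-7,-22.6,-28.7,0,0,0,1]]'
python3 - <<'E'
from h import *
s=arm.get_state();print(s['qpos'].round(2),s['tool_pos'])
E
```

```text
clock: 1.77
tool_pos: [0.6001, -0.0009, 0.3627]
tcp_rot: [-0.1, 90.0, -163.6]
contact_force: [0.2, -0.2, 0.1]
finger_gap: 0.0877
[ 14.24  18.61 -25.59  81.5    8.01  81.73 -84.81] [ 0.60006658 -0.00093308  0.36265251]
```

```bash
python3 -m jog '[[0,0,0,-7,0,0,1],[0,0,0,-7,0,0,1],[0,0,0,-7,0,0,1],[0,0,0,-7,0,0,1],[0,0,0,-7,0,0,1],[0,0,0,-7,0,0,1],[0,0,0,-7,0,0,1],[0,0,0,-7,0,0,1],[0,0,0,-7,0,0,1],[0,0,0,-7,0,0,1]]'
python3 - <<'E'
from h import *
s=arm.get_state();print(s['qpos'].round(2),s['tool_pos'])
E
python3 -m jog '[[0,0,0,-7,0,0,1],[0,0,0,-7,0,0,1],[0,0,0,-7,0,0,1],[0,0,0,-7,0,0,1],[0,0,0,-7,0,0,1],[0,0,0,-7,0,0,1],[0,0,0,-7,0,0,1],[0,0,0,-7,0,0,1],[0,0,0,-7,0,0,1],[0,0,0,-7,0,0,1]]'
python3 - <<'E'
from h import *
s=arm.get_state();print(s['qpos'].round(2),s['tool_pos'],Rt().as_matrix()[:,1])
a=87.7; need([.5993,-.0018,.27],frame([0,0,-1],[np.cos(np.radians(a)),np.sin(np.radians(a)),0]))
E
```

```text
clock: 2.6
tool_pos: [0.5993, -0.0025, 0.3622]
tcp_rot: [-83.1, 89.9, -176.2]
contact_force: [-0.5, 0.3, 0.1]
finger_gap: 0.0882
[ 22.71  20.55 -37.73  81.07  12.5   82.64 -17.96] [ 0.59928051 -0.00246391  0.362171  ]
clock: 3.43
tool_pos: [0.5993, -0.0025, 0.3622]
tcp_rot: [-151.2, 90.0, -174.3]
contact_force: [-0.6, 0.1, 0.1]
finger_gap: 0.0881
[ 31.14  23.91 -51.45  80.52  18.56  84.39  47.21] [ 0.59928371 -0.00253262  0.36216645] [ 3.92547212e-01  9.19731763e-01 -4.13853009e-04]
shift [92.2  0.7 -0.2] turn [-2.081e+01 -5.000e-02  2.000e-02] rows>= 3.0
```

```bash
python3 -m jog '[[0,0,0,-7,0,0,1],[0,0,0,-7,0,0,1],[0,0,0,-6.8,0,0,1],[20,0,0,0,0,0,1],[20,0,0,0,0,0,1],[20,0,0,0,0,0,1],[16,0,0,0,0,0,1],[10,0,0,0,0,0,1],[6,0.7,0,0,0,0,1]]'
python3 - <<'E'
from h import *
s=arm.get_state();print(s['qpos'].round(2),s['tool_pos'],Rt().as_matrix()[:,1])
E
python3 -m jog '[[0,0,0,0,0,0,-1],[0,0,0,0,0,0,-1],[0,0,0,0,0,0,-1],[0,0,0,0,0,0,-1],[0,0,0,0,0,0,-1],[0,0,0,0,0,0,-1]]' 30
```

```text
clock: 4.18
tool_pos: [0.5989, -0.0021, 0.269]
tcp_rot: [-173.1, 89.9, -175.8]
contact_force: [0.2, -1.0, 0.5]
finger_gap: 0.0876
[ 33.37  28.36 -54.51  89.05  23.58  74.98  63.21] [ 0.5989463  -0.00214906  0.26904462] [ 4.65668664e-02  9.98915143e-01 -2.52570172e-04]
clock: 4.68
tool_pos: [0.5997, -0.0016, 0.2712]
tcp_rot: [-8.6, 90.0, -11.2]
contact_force: [-0.7, 0.7, -0.8]
finger_gap: 0.0512
```

```bash
python3 -m jog '[[0,0,0,0,0,0,-1],[0,0,0,0,0,0,-1],[0,0,0,0,0,0,-1],[0,0,0,0,0,0,-1],[0,0,0,0,0,0,-1],[0,0,0,0,0,0,-1],[0,0,0,0,0,0,-1],[0,0,0,0,0,0,-1]]' 40
python3 - <<'E'
from h import *
s=arm.get_state();print(s['qpos'].round(2),s['contact_force'],s['moment'],Rt().as_matrix()[:,1])
E
```

```text
clock: 5.35
tool_pos: [0.5995, -0.0021, 0.2706]
tcp_rot: [-100.0, 90.0, -102.7]
contact_force: [-0.7, -2.8, 1.4]
finger_gap: 0.0155
[ 33.38  28.28 -54.55  88.94  23.58  75.05  63.24] [-0.73573797 -2.77810247  1.38258024] [-0.43518686 -0.01443033  0.1897533 ] [ 4.65456592e-02  9.98915940e-01 -6.68344699e-04]
```

```bash
python3 -m jog '[[0,0,0,3,0,0,-1],[0,0,0,5,0,0,-1],[0,0,0,6,0,0,-1],[0,0,0,6,0,0,-1],[0,0,0,6,0,0,-1],[0,0,0,6,0,0,-1],[0,0,0,6,0,0,-1],[0,0,0,6,0,0,-1],[0,0,0,6,0,0,-1],[0,0,0,6,0,0,-1]]'
python3 - <<'E'
from h import *
s=arm.get_state();print(s['qpos'].round(2),s['contact_force'],s['moment'],Rt().as_matrix()[:,1])
E
python3 -m jog '[[0,0,0,6,0,0,-1],[0,0,0,6,0,0,-1],[0,0,0,6,0,0,-1],[0,0,0,6,0,0,-1],[0,0,0,6,0,0,-1],[0,0,0,6,0,0,-1],[0,0,0,6,0,0,-1],[0,0,0,6,0,0,-1],[0,0,0,6,0,0,-1],[0,0,0,6,0,0,-1]]'
python3 - <<'E'
from h import *
s=arm.get_state();print(s['qpos'].round(2),s['contact_force'],s['moment'],Rt().as_matrix()[:,1])
E
```

```text
clock: 6.18
tool_pos: [0.5985, -0.0039, 0.2706]
tcp_rot: [-67.8, 89.8, -126.8]
contact_force: [-5.6, -7.0, 4.5]
finger_gap: 0.0156
[ 25.97  24.44 -42.09  89.44  17.02  72.84  12.28] [-5.60573724 -6.9992243   4.53153142] [-1.19516885  0.96244912  0.25775937] [ 0.85755217  0.51438446 -0.00359197]
clock: 7.02
tool_pos: [0.5964, -0.0039, 0.2706]
tcp_rot: [-31.8, 89.6, -150.8]
contact_force: [-14.7, -7.7, 8.2]
finger_gap: 0.0155
[ 17.79  21.82 -30.    90.08  11.44  71.56 -43.17] [-14.68353189  -7.70665385   8.18907223] [-1.36668359  2.65863368  0.23262735] [ 0.87435285 -0.48527485 -0.00392476]
```

```bash
python3 -m jog '[[0,-2.1,2.4,0,0,0,-1],[0,0,0,6,0,0,-1],[0,0,0,6,0,0,-1],[0,0,0,6,0,0,-1],[0,0,0,6,0,0,-1],[0,0,0,6,0,0,-1],[0,0,0,6,0,0,-1],[0,0,0,6,0,0,-1],[0,0,0,6,0,0,-1],[0,0,0,0,0,0,-1]]'
python3 - <<'E'
from h import *
s=arm.get_state();print(s['qpos'].round(2),s['contact_force'],s['moment'],Rt().as_matrix()[:,1])
snap('top','top1');snap('scene','scene1')
E
```

```text
clock: 7.85
tool_pos: [0.5954, -0.0026, 0.2706]
tcp_rot: [-10.5, 89.9, -177.5]
contact_force: [-5.0, -0.8, 3.0]
finger_gap: 0.0155
[ 11.49  20.26 -21.16  90.87   7.61  70.42 -88.01] [-5.00152884 -0.77659637  2.99979743] [-0.23521714  1.11699296 -0.04188021] [ 2.25611711e-01 -9.74217223e-01 -3.99258401e-04]
```

View pics/top1.png

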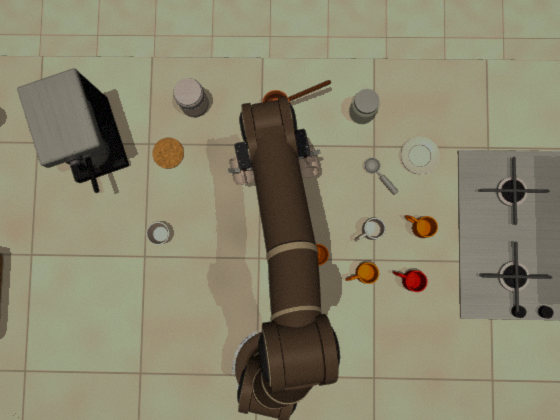

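View pics/scene1.png

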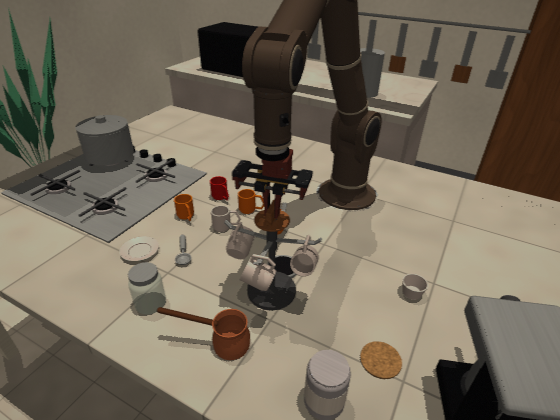

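```bash
python3 -m jog '[[0,0,0,1.6,0,0,-1],[0,0,0,1.6,0,0,-1],[0,0,0,0,0,0,-1],[0,0,0,0,0,0,-1],[0,0,0,0,0,0,0.2],[0,0,0,0,0,0,0.2],[0,0,0,0,0,0,0.2],[0,0,0,0,0,0,0.2],[-15,0,0,0,0,0,0.4],[-25,0,0,0,0,0,0.4]]'
python3 - <<'E'
from h import *
s=arm.get_state();print(s['qpos'].round(2),s['contact_force'],s['moment'],Rt().as_matrix()[:,1])
E
```

```text
clock: 8.78
tool_pos: [0.5953, -0.0029, 0.3084]
tcp_rot: [-10.9, 89.7, 179.3]
contact_force: [0.1, -0.5, 0.3]
finger_gap: 0.0524
[ 11.16  18.98 -20.7   87.5    6.79  75.04 -90.12] [ 0.10615006 -0.5062266   0.32776728] [0.02278682 0.0404846  0.01481573] [ 1.76686794e-01 -9.84266697e-01 -9.19964204e-04]
```

```bash
python3 - <<'E'
from h import *
need([.453,-.282,.36],Rt())
E
```

```text
shift [-50.9 249.5 189.6] turn [0. 0. 0.] rows>= 8.0
```

```bash
python3 -m jog '[[-30,0,0,0,0,0,1],[-20,10,7,0,0,0,1],[0,30,23,0,0,0,1],[0,30,23,0,0,0,1],[0,30,23,0,0,0,1],[0,30,23,0,0,0,1],[0,30,23,0,0,0,1],[0,30,23,0,0,0,1],[0,30,23,0,0,0,1],[0,30,22,0,0,0,1]]'
python3 -m jog '[[0,0,0,6.7,0,0,1],[0,0,0,6.7,0,0,1],[0,0,0,6.7,0,0,1],[0,0,0,6.7,0,0,1],[0,0,0,6.7,0,0,1],[0,0,0,6.7,0,0,1],[0,0,0,6.7,0,0,1],[0,0,0,6.7,0,0,1],[0,0,0,6.7,0,0,1],[0,0,0,6.7,0,0,1]]'
python3 - <<'E'
from h import *
s=arm.get_state();print(s['qpos'].round(2),s['tool_pos'],Rt().as_matrix()[:,1])
snap('top','top2');snap('scene','scene2')
for f in('top2','scene2'):
  pass
im=load('top2')['pixels'][:,:,::-1][105:285,220:440]
cv2.imwrite('pics/top2c.png',cv2.convertScaleAbs(cv2.resize(im,None,fx=3.3,fy=3.3,interpolation=cv2.INTER_CUBIC),alpha=1.3))
E
```

```text
clock: 9.62
tool_pos: [0.4524, -0.2838, 0.361]
tcp_rot: [139.6, 90.0, -30.2]
contact_force: [0.6, -0.2, -0.0]
finger_gap: 0.0881
clock: 10.45
tool_pos: [0.4537, -0.2823, 0.3607]
tcp_rot: [-133.0, 90.0, -10.2]
contact_force: [-0.3, 0.5, -0.2]
finger_gap: 0.0881
[  30.24    9.75   -4.17   91.74    0.71   78.52 -121.17] [ 0.45372834 -0.28226717  0.36067527] [-8.40148707e-01 -5.42356031e-01 -2.93573875e-04]
```

View pics/top2c.png

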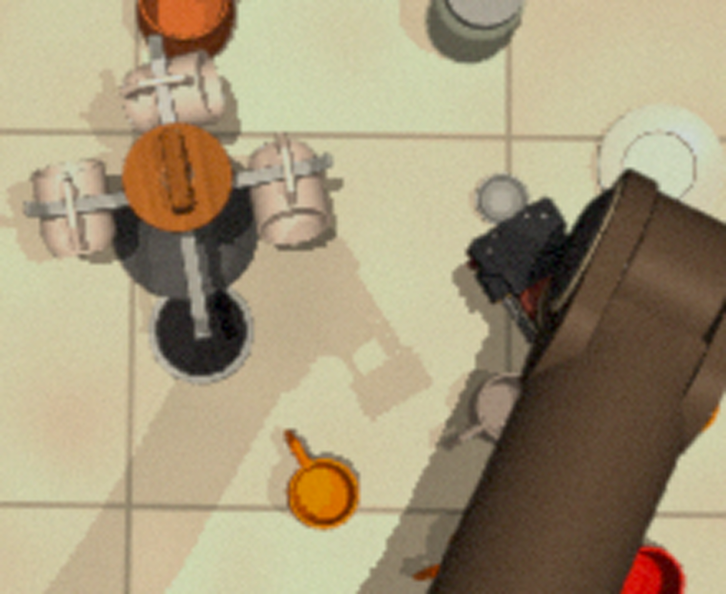

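View pics/scene2.png

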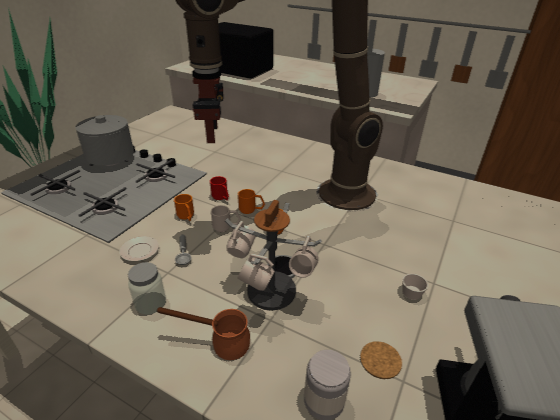

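```bash
python3 - <<'E'
from h import *
from scipy.optimize import least_squares
A=np.array([.5993,-.0018])
for f in('top2','scene2'):
    c=load(f);Q=cloud(c);z=Q[...,2];r=np.hypot(Q[...,0]-A[0],Q[...,1]-A[1]);th=np.degrees(np.arctan2(Q[...,1]-A[1],Q[...,0]-A[0]))
    dd=(th+170+180)%360-180
    k=(z>.185)&(z<.235)&(r>.055)&(r<.14)&(abs(np.radians(dd))*r<.02)
    p=Q[k];l=cv2.fitLine((p[:,:2]*1000).astype(np.float32),cv2.DIST_HUBER,0,.01,.01).ravel()
    print(f,'hook n',k.sum(),'line az',np.degrees(np.arctan2(l[1],l[0])),'mean az',np.degrees(np.arctan2(p[:,1].mean()-A[1],p[:,0].mean()-A[0])),'zmax',p[:,2].max(),'rmax',r[k].max())
    # disc
    m=(abs(z-.26)<.008)&(r<.05); p=Q[m]; print(' disc',(p.min(0)+p.max(0))/2)
    # hook pixel-based: center on plane
c=load('top2'); hsv=cv2.cvtColor(c['pixels'],cv2.COLOR_RGB2HSV)
V=hsv[...,2]; v,u=np.mgrid[0:420,0:560]
# dark interior of dish
Q=cloud(c)
m=((V<70)&(abs(u-281)<18)&(abs(v-205)<18)).astype(np.uint8)
cs,_=cv2.findContours(m,cv2.RETR_EXTERNAL,cv2.CHAIN_APPROX_NONE); cs=max(cs,key=cv2.contourArea)
im=c['pixels'][:,:,::-1][175:230,255:310]; cv2.imwrite('pics/dish2.png',cv2.convertScaleAbs(cv2.resize(im,None,fx=10,fy=10,interpolation=cv2.INTER_NEAREST),alpha=1.4))
E
```

```text
top2 hook n 114 line az 10.173512 mean az -170.18133778992853 zmax 0.2315117564220519 rmax 0.12867606223987724
 disc [ 0.59931238 -0.00213276  0.25994673]
scene2 hook n 41 line az 21.921808 mean az -169.74980075698457 zmax 0.22372705765186696 rmax 0.1301582684858563
 disc [ 0.60045732 -0.00195118  0.26034162]
```

View pics/dish2.png

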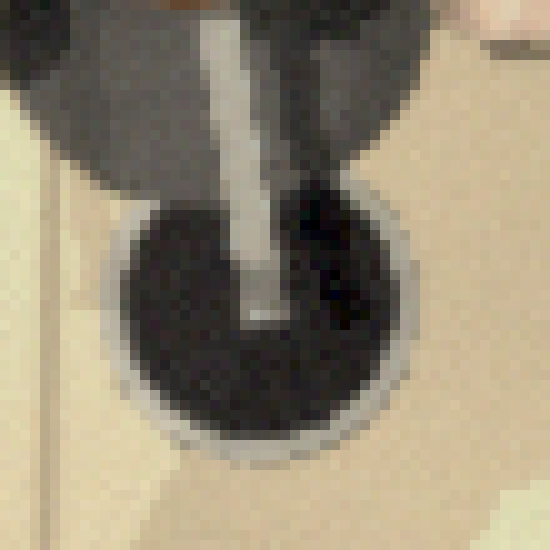

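```bash
python3 - <<'E'
from h import *
from scipy.optimize import least_squares
c=load('top2');A=np.array([.5993,-.0020])
px=[(265,205),(297,205),(281,221.5),(268.3,215),(271.5,218.5),(293,217),(290,219.8),(266,199),(295.7,198)]
p=np.array([onplane(c,a-.5,b-.5,.01)[:2] for a,b in px])
f=lambda q:np.hypot(*(p-q).T)-.05
s=least_squares(f,[.5,-.02]); print('dish',s.x,(f(s.x)*1000).round(1),'r',np.hypot(*(s.x-A)),np.degrees(np.arctan2(*(s.x-A)[::-1])))
g=least_squares(lambda q:np.hypot(*(p-q[:2]).T)-q[2],[.5,-.02,.05]).x; print('free r',g,np.degrees(np.arctan2(*(g[:2]-A)[::-1])))
# hook edge pixels: rows and left/right edge (crop/10)
for row,l,rr,zz in((190.5,213,255,.2005),(195.5,220,268,.2055),(198.5,228,272,.208)):
    q=onplane(c,255+(l+rr)/20-.5,row,zz+.0025)[:2]; print('hook mid',q,np.hypot(*(q-A)),np.degrees(np.arctan2(*(q-A)[::-1])))
E
```

```text
dish [ 0.49928404 -0.01891391] [ 0.5 -0.9 -0.7 -0.5  0.   0.9  1.8  1.8  1.1] r 0.10143605567538237 -170.40140650662863
free r [ 0.49979355 -0.01892039  0.0506118 ] -170.34955137215013
hook mid [ 0.51959422 -0.01407123] 0.08061467936592961 -171.38815275627456
hook mid [ 0.5051187  -0.01715706] 0.09539314954892497 -170.8574999867385
hook mid [ 0.49654815 -0.01898624] 0.10414641640101273 -170.6131451052935
```

```bash
cat > fk.py <<'E'
import numpy as np, itertools
from scipy.optimize import least_squares
from scipy.spatial.transform import Rotation as Ro
D=[([69.547,23.598,-.7276,91.504,.3226,64.989,-4.71],[.17779,-.59866,.22183],[.285,-.959,-.001]),
([43.52,7.8,-13,103.13,1.88,69.29,-43.49],[.38921,-.29899,.29287],None),
([14.24,18.61,-25.59,81.5,8.01,81.73,-84.81],[.60007,-.00093,.36265],None),
([22.71,20.55,-37.73,81.07,12.5,82.64,-17.96],[.59928,-.00246,.36217],None),
([31.14,23.91,-51.45,80.52,18.56,84.39,47.21],[.59928,-.00253,.36217],[.39255,.91973,-.0004]),
([33.37,28.36,-54.51,89.05,23.58,74.98,63.21],[.59895,-.00215,.26904],[.04657,.99891,0]),
([11.16,18.98,-20.7,87.5,6.79,75.04,-90.12],[.5953,-.0029,.3084],[.17669,-.98427,-.0009]),
([30.24,9.75,-4.17,91.74,.71,78.52,-121.17],[.45373,-.28227,.36068],[-.84015,-.54236,-.0003])]
def fk(q,p,s):
    q=np.radians(q); b,d1,d3,d5,d7,a1,a2,a3,c=p
    R=Ro.from_euler('z',b+s[0]*q[0]); t=np.array([0,0,d1])
    t=t+R.apply([a1,0,0])
    R=R*Ro.from_euler('y',q[1]); R3=R*Ro.from_euler('z',s[1]*q[2]); t=t+R3.apply([a2,0,d3])
    R=R3*Ro.from_euler('y',q[3]); R=R*Ro.from_euler('z',s[2]*q[4]); t=t+R.apply([a3,0,d5])
    R=R*Ro.from_euler('y',q[5]); t=t+R.apply([0,0,d7])
    R=R*Ro.from_euler('z',s[3]*q[6]+c)
    M=R.as_matrix()
    return t,np.stack([M[:,2],M[:,0],M[:,1]],1),  # cols tool x,y,z
def res(p,s):
    o=[]
    for q,x,y in D:
        (t,M),=[fk(q,p,s)[:2]] if False else [(fk(q,p,s)[0],fk(q,p,s)[1])]
        o+=list((t-np.array(x))*10)+list(M[:,0]-[0,0,-1])
        if y is not None:o+=list(M[:,1]-np.array(y))
    return np.array(o)
if __name__=='__main__':
    best=[]
    for s in itertools.product([1,-1],repeat=4):
      for b in(-2.5,0,2.5):
       for c in(-2,0,2):
        f=least_squares(res,[b,.3,.4,.4,.3,0,0,0,c],args=(s,)); best.append((f.cost,s,f.x))
    best.sort(key=lambda x:x[0])
    for x in best[:4]: print(x[0],x[1],x[2].round(4))
E
python3 fk.py
```

```text
0.012539157565328338 (-1, -1, -1, -1) [-8.4900e-02  4.9730e-01  5.1200e-01  4.3430e-01  5.7560e-01 -2.7000e-03
  1.7200e-02 -2.1700e-02  3.0566e+00]
0.012539157565329051 (-1, -1, -1, -1) [-8.4900e-02  4.9730e-01  5.1200e-01  4.3430e-01  5.7560e-01 -2.7000e-03
  1.7200e-02 -2.1700e-02 -3.2266e+00]
0.012539157565331258 (-1, -1, -1, -1) [-8.4900e-02  4.9730e-01  5.1200e-01  4.3430e-01  5.7560e-01 -2.7000e-03
  1.7200e-02 -2.1700e-02  3.0566e+00]
1.1016163301571997 (-1, -1, 1, -1) [-0.0804 -0.0536  0.5144  0.4305  0.0233  0.0055  0.0136 -0.0152  3.0351]
```

```bash
cat > fk2.py <<'E'
from fk import *
S=(-1,-1,-1,-1)
def fk(q,p,s=S):
    q=np.radians(q); b,d1,d3,d5,d7,a1,a2,a3,c,y1,y2,y3,a4,o2,o4,o6=p
    R=Ro.from_euler('z',b-q[0]); t=np.array([0,0,d1])+R.apply([a1,y1,0])
    R=R*Ro.from_euler('y',q[1]+o2)*Ro.from_euler('z',-q[2]); t=t+R.apply([a2,y2,d3])
    R=R*Ro.from_euler('y',q[3]+o4)*Ro.from_euler('z',-q[4]); t=t+R.apply([a3,y3,d5])
    R=R*Ro.from_euler('y',q[5]+o6); t=t+R.apply([a4,0,d7])
    M=(R*Ro.from_euler('z',-q[6]+c)).as_matrix()
    return t,np.stack([M[:,2],M[:,0],M[:,1]],1)
def res(p):
    o=[]
    for q,x,y in D:
        t,M=fk(q,p); o+=list((t-np.array(x))*1000)+list((M[:,0]-[0,0,-1])*300)
        if y is not None:o+=list((M[:,1]-np.array(y))*300)
    pr=np.array([0,.33,.45,.45,.3,0,0,0,np.pi,0,0,0,0,0,0,0])
    w=np.array([5,3,1,1,3,10,10,10,1,10,10,10,10,30,30,30])
    return np.array(o+list((np.array(p)-pr)*w))
f=least_squares(res,[0,.33,.45,.45,.4,0,0,0,np.pi,0,0,0,0,0,0,0]); P=f.x
if __name__=='__main__':
    print(f.cost,P.round(4)); r=res(P); print(np.abs(r[:-16]).max())
    for q,x,y in D: print(((fk(q,P)[0]-x)*1000).round(1))
E
python3 fk2.py
```

```text
0.9691075387912047 [-1.0000e-04  2.8210e-01  5.3360e-01  4.5260e-01  3.5720e-01  1.0000e-04
  3.0000e-04  0.0000e+00  3.1415e+00 -2.9200e-02 -1.8700e-02 -4.0000e-04
  6.0000e-04 -4.0000e-04  2.0000e-04 -1.0000e-03]
1.0781408162722481
[-0. -0. -0.]
[ 0. -0.  0.]
[-0.  0. -0.]
[0. 0. 0.]
[0. 0. 0.]
[-0. -0. -0.]
[ 0.  -0.   0.1]
[-0.  0. -0.]
```

```bash
cat > ik.py <<'E'
from fk2 import *
LO=np.array([-169.25,-16.82,-84.01,7.8,-59.2,7.22,-163.78]);HI=np.array([169.25,113.86,82.57,145.47,239.2,106.19,163.78])
def ik(pos,M,q0,PP,n=12,seed=0):
    rng=np.random.default_rng(seed); out=[]
    seeds=[np.array(q0)]+[LO+rng.random(7)*(HI-LO) for _ in range(n)]
    def g(q):
        t,m=fk(q,PP); e=Ro.from_matrix(m.T@M).as_rotvec()
        return np.concatenate([(t-pos)*1000,e*200,(q-q0)*.002])
    for s in seeds:
        f=least_squares(g,np.clip(s,LO+.5,HI-.5),bounds=(LO,HI),max_nfev=80)
        if np.abs(g(f.x)[:6]).max()<1.5: out.append((np.min(np.minimum(f.x-LO,HI-f.x)),f.x))
    return out
def PPd(d7):
    p=P.copy(); k=P[1]-P[4]; p[4]=d7;p[1]=d7+k; return p
E
cat > t1.py <<'E'
from ik import *
A=np.array([.5975,-.0022]); az=np.radians(-170.4); eo=np.array([np.cos(az),np.sin(az),0]); up=np.array([0,0,1.]); tl=-np.cross(up,eo) # left
print('left',tl)
q0=np.array([20,15,-10,95,5,75,-60.])
for d7 in(.3,.36,.42):
  PP=PPd(d7)
  for side,sg in(('left',1),('right',-1)):
    cz=tl*sg
    for name in('outer','bottom'):
      for yaw in(0,12):
       for phi in (0,20):
        # cup z dir swung outward by yaw
        z=cz*np.cos(np.radians(yaw))+eo*np.sin(np.radians(yaw))
        z=z*np.cos(np.radians(phi))+up*np.sin(np.radians(phi))
        x=up-z*(z@up); x/=np.linalg.norm(x); y=np.cross(z,x)
        for flip in(1,-1):
          J=(y if name=='outer' else x)*flip
          w=(-1*sg)*y*.03 if name=='outer' else -x*.03
          M=np.stack([-z,J,np.cross(-z,J)],1)
          pos=np.array([*A,0])+eo*.12+up*.165+w+z*.005
          r=ik(pos,M,q0,PP,6)
          if r:
            b=max(r,key=lambda k:k[0]); print(d7,side,name,yaw,phi,flip,len(r),'slack %.1f'%b[0],b[1].round(0))
E
time python3 t1.py
```

```text
left [-0.16676875  0.98599604 -0.        ]
0.3 left outer 0 0 1 4 slack 21.7 [-71.  55.  40. 124.  47.  70. -63.]
0.3 left outer 0 0 -1 1 slack 22.2 [-57.  47.  21. 123.  55.  84. 108.]
0.3 left outer 0 20 1 4 slack 21.8 [-48.  32.  12. 124.  54.  78. -65.]
0.3 left outer 0 20 -1 1 slack 21.9 [-47.  32.  10. 124.  54.  79. 115.]
0.3 left outer 12 0 1 4 slack 15.2 [-45.  43.   3. 130.  68.  91. -83.]
0.3 left outer 12 0 -1 1 slack 11.7 [-40.  43.  -3. 130.  69.  95.  96.]
0.3 left outer 12 20 1 4 slack 15.8 [-21.  31. -24. 130.  69.  89. -73.]
0.3 left outer 12 20 -1 1 slack 14.6 [-41.  29.   0. 131.  65.  78. 110.]
0.3 left bottom 0 0 1 5 slack 23.8 [ -80.   73.   59.  120.   30.   55. -135.]
0.3 left bottom 0 0 -1 5 slack 26.5 [-61.  54.  29. 119.  52.  77.  22.]
0.3 left bottom 0 20 1 5 slack 22.7 [ -79.   57.   60.  122.   26.   50. -126.]
0.3 left bottom 0 20 -1 5 slack 25.6 [-51.  38.  18. 120.  52.  74.  27.]
0.3 left bottom 12 0 1 5 slack 17.3 [ -86.   76.   61.  128.   37.   41. -142.]
0.3 left bottom 12 0 -1 4 slack 19.0 [-54.  49.  16. 126.  66.  81.   9.]
0.3 left bottom 1
[... 5565 characters left out ...]
0 -1 3 slack 24.7 [ 60.  51. -29. 104. -34.  77.  53.]
0.42 right bottom 0 0 1 1 slack 11.5 [ 56.  75. -35.  82. -28.  95. 139.]
0.42 right bottom 0 0 -1 3 slack 8.9 [ 52.  72. -27.  83. -34.  97. -36.]
0.42 right bottom 0 20 1 1 slack 24.2 [ 63.  65. -47.  88. -14.  82. 127.]
0.42 right bottom 0 20 -1 4 slack 19.4 [ 50.  57. -25.  89. -30.  87. -38.]
0.42 right bottom 12 0 1 1 slack 22.5 [ 65.  74. -37.  92. -32.  84. 141.]
0.42 right bottom 12 0 -1 4 slack 20.5 [ 62.  72. -32.  92. -35.  86. -35.]
0.42 right bottom 12 20 1 2 slack 34.7 [ 69.  62. -46.  98. -21.  71. 129.]
0.42 right bottom 12 20 -1 5 slack 27.5 [ 61.  56. -32.  99. -32.  76. -40.]
real	2m14.736s
user	2m13.387s
sys	0m0.176s
```

```bash
python3 - <<'E'
from h import *
c=load('top0');P=cloud(c);C=np.array([.4276,-.2981])
v,u=np.mgrid[0:420,0:560];z=P[...,2]
r=np.hypot(P[...,0]-C[0],P[...,1]-C[1])
k=(r>.037)&(r<.075)&(z>.034)&(z<.08)&(u<366)&(u>350)&(v>228)&(v<243)
for lo,hi in((.037,.045),(.045,.052),(.052,.06),(.06,.072)):
    kk=k&(r>=lo)&(r<hi); p=P[kk]; d=p[:,:2].mean(0)-C; print(kk.sum(),p[:,2].mean(),np.hypot(*d),np.degrees(np.arctan2(d[1],d[0])))
# scene view check
s=load('scene0');S=cloud(s);r=np.hypot(S[...,0]-C[0],S[...,1]-C[1]);z=S[...,2]
k=(r>.038)&(r<.072)&(z>.01)&(z<.08);
p=S[k];th=np.degrees(np.arctan2(p[:,1]-C[1],p[:,0]-C[0]));print('scene',k.sum(),np.median(th[(th>80)&(th<160)]),th.size)
m=(r<.036)&(z>.02)&(z<.068); q=S[m]; 
from scipy.optimize import least_squares
print('scene side fit',least_squares(lambda x:np.hypot(q[:,0]-x[0],q[:,1]-x[1])-.0315,C,loss='soft_l1',f_scale=.003).x,m.sum())
st=arm.get_state(); print(st['tool_pos'])
E
```

```text
7 0.07257261748999401 0.041987251443375014 122.88829614488237
5 0.07070004505321684 0.04882687847290021 123.02911814985492
9 0.0583615029478664 0.05543058989439309 123.31237471966554
7 0.04195524160240043 0.06221156493940687 122.73826376791946
scene 36 121.65858889620094 36
scene side fit [ 0.4294066  -0.30092883] 333
[ 0.45371951 -0.28224397  0.36065479]
```

```bash
python3 -m jog '[[26,0,0,0,0,0,-0.1],[26,0,0,0,0,0,-0.1],[26,0,0,0,0,0,-0.1],[26,0,0,0,0,0,-0.1],[26,0,0,0,0,0,-0.1],[26,0,0,0,0,0,-0.1],[26,0,0,0,0,0,-0.1],[26,0,0,0,0,0,-0.1],[26,0,0,0,0,0,-0.1],[22,0,0,0,0,0,-0.1]]'
python3 - <<'E'
from h import *
s=arm.get_state();print(s['qpos'].round(2),s['tool_pos'],Rt().as_matrix()[:,1],s['finger_gap'])
c=snap('scene','scene3')
im=c['pixels'][:,:,::-1][130:260,150:310]; cv2.imwrite('pics/scene3c.png',cv2.convertScaleAbs(cv2.resize(im,None,fx=4.5,fy=4.5,interpolation=cv2.INTER_CUBIC),alpha=1.3))
E
```

```text
clock: 11.38
tool_pos: [0.4533, -0.2821, 0.1031]
tcp_rot: [2.1, 90.0, 125.5]
contact_force: [0.1, 0.8, -0.2]
finger_gap: 0.0394
[  30.29   22.86   -4.52  110.98    2.41   46.27 -122.1 ] [ 0.4533324  -0.28206194  0.1030598 ] [-8.34453528e-01 -5.51078315e-01  1.79061217e-05] 0.03938391712402657
```

View pics/scene3c.png

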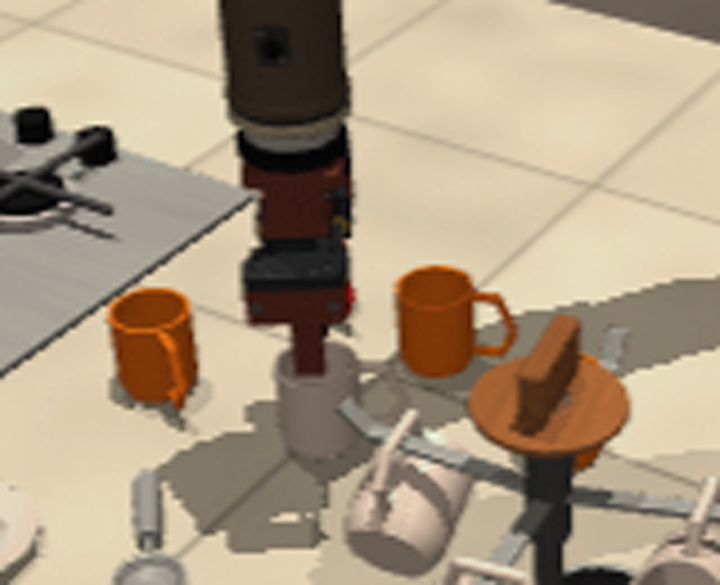

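```bash
python3 -m jog '[[12,0,0,0,0,0,-0.1],[12,0,0,0,0,0,-0.1],[12,0,0,0,0,0,-0.1],[12,0,0,0,0,0,-0.1],[10,0,0,0,0,0,-0.1],[6,0,0,0,0,0,-0.1],[0,0,0,0,0,0,-0.1]]'
python3 - <<'E'
from h import *
s=arm.get_state();print(s['contact_force'],s['tool_pos'])
E
```

```text
clock: 12.02
tool_pos: [0.4532, -0.282, 0.0398]
tcp_rot: [25.6, 89.9, 148.8]
contact_force: [-0.7, 1.0, 1.1]
finger_gap: 0.0394
[-0.71755251  0.97763221  1.10394132] [ 0.45315731 -0.28202627  0.03984823]
```

```bash
python3 -m jog '[[0,0,0,0,0,0,-0.4],[0,0,0,0,0,0,-0.6],[0,0,0,0,0,0,-0.8],[0,0,0,0,0,0,-1],[0,0,0,0,0,0,-1],[0,0,0,0,0,0,-1],[0,0,0,0,0,0,-1]]' 25
python3 -m jog '[[0,0,0,0,0,0,-1],[0,0,0,0,0,0,-1],[0,0,0,0,0,0,-1]]' 40
python3 - <<'E'
from h import *
s=arm.get_state();print(s['contact_force'],s['moment'],s['tool_pos'],s['finger_gap'],Rt().as_matrix()[:,0])
c=snap('scene','scene4')
im=c['pixels'][:,:,::-1][130:260,150:310]; cv2.imwrite('pics/scene4c.png',cv2.convertScaleAbs(cv2.resize(im,None,fx=4.5,fy=4.5,interpolation=cv2.INTER_CUBIC),alpha=1.3))
E
```

```text
clock: 12.6
tool_pos: [0.453, -0.2831, 0.0412]
tcp_rot: [119.5, 89.9, -117.3]
contact_force: [-2.3, -1.4, 5.2]
finger_gap: 0.0063
clock: 12.85
tool_pos: [0.453, -0.2831, 0.0412]
tcp_rot: [114.8, 89.9, -122.1]
contact_force: [-2.8, -0.7, 5.7]
finger_gap: 0.0066
[-2.7911393  -0.71780647  5.69250322] [-0.1896485   0.80834769 -0.00802481] [ 0.45297353 -0.28311499  0.04122559] 0.0066079284563573025 [-5.26841377e-04 -8.39157159e-04 -9.99999509e-01]
```

View pics/scene4c.png

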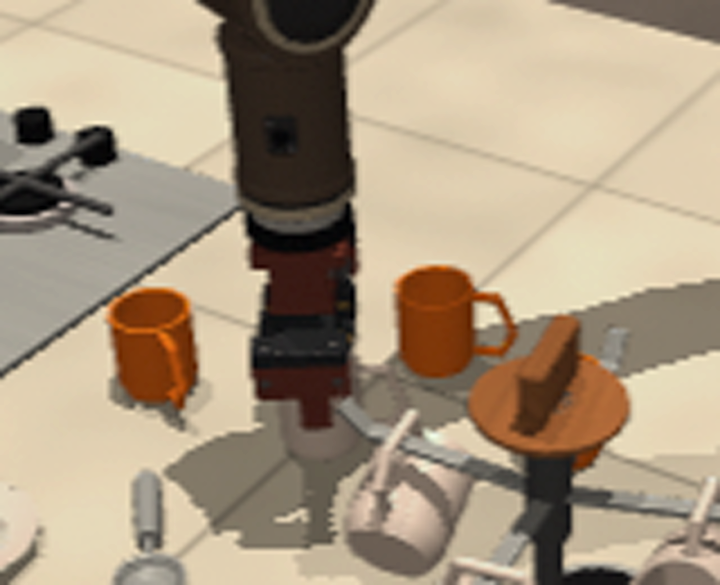

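```bash
python3 -m jog '[[-5,0,0,0,0,0,-1],[-10,0,0,0,0,0,-1],[-20,0,0,0,0,0,-1],[-28,0,0,0,0,0,-1],[-32,0,0,0,0,0,-1],[-32,0,0,0,0,0,-1],[-32,0,0,0,0,0,-1],[-32,0,0,0,0,0,-1],[-32,0,0,0,0,0,-1],[-25,0,0,0,0,0,-1]]'
python3 - <<'E'
from h import *
s=arm.get_state();print(s['contact_force'],s['moment'],s['tool_pos'],s['finger_gap'],s['qpos'].round(1))
c=snap('scene','scene5');snap('top','top5')
im=c['pixels'][:,:,::-1][60:260,130:330]; cv2.imwrite('pics/scene5c.png',cv2.convertScaleAbs(cv2.resize(im,None,fx=3,fy=3,interpolation=cv2.INTER_CUBIC),alpha=1.3))
E
```

```text
clock: 13.73
tool_pos: [0.4537, -0.2821, 0.2923]
tcp_rot: [-145.2, 89.8, -22.0]
contact_force: [0.7, -0.3, -1.6]
finger_gap: 0.0064
[ 0.74440297 -0.29563216 -1.62591312] [ 0.049655   -0.0728858   0.00394953] [ 0.45374986 -0.28206696  0.29226412] 0.006389356263592447 [  30.4   11.7   -4.5   98.4    0.9   69.8 -121.1]
```

View pics/scene5c.png

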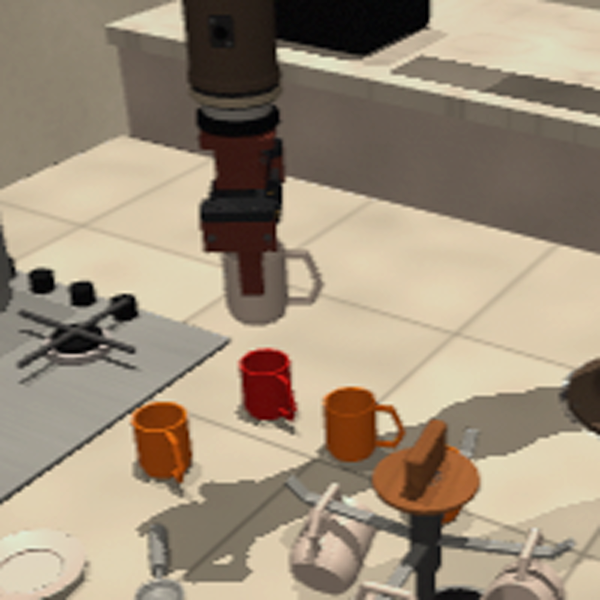

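```bash
cat > plan.py <<'E'
import numpy as np
A=np.array([.5975,-.0022,0]); az=np.radians(-170.4); eo=np.array([np.cos(az),np.sin(az),0]); up=np.array([0,0,1.]); tl=-np.cross(up,eo)
TC=np.array([0,-.030,.041])
def pose(r,zh,yaw=8,pitch=10,zc=.038,xc=.060,t=0,roll=0):
    """handle inner apex at radius r, height zh; returns TCP pos, M(tool cols), cup origin, cup R"""
    y_,p_=np.radians([yaw,pitch])
    z=tl*np.cos(y_)+eo*np.sin(y_); z=z*np.cos(p_)+up*np.sin(p_)
    x=up-z*(z@up); x/=np.linalg.norm(x); y=np.cross(z,x)
    if roll:
        a=np.radians(roll); x,y=x*np.cos(a)+y*np.sin(a),-x*np.sin(a)+y*np.cos(a)
    R=np.stack([x,y,z],1)
    o=A+eo*r+tl*t+up*zh-R@[xc,0,zc]
    return o+R@TC, np.stack([-z,y,np.cross(-z,y)],1),o,R
E
cat > t2.py <<'E'
from ik import *; from plan import *; import sys
for d7 in(.3,.36,.42):
  PP=PPd(d7); q=np.array([30.4,11.7,-4.5,98.4,.9,69.8,-121.1])
  print('d7',d7)
  for st in((.38,-.03,.32),(.42,-.03,.30)):
    q=np.array([20,11.7,-4.5,98.4,.9,69.8,20])
    for th in range(0,81,20):
        _,M,_,_=pose(.17,.23,8,90-th)if th<80 else pose(.17,.23,8,10)
        if th==0: _,M,_,_=pose(.17,.23,8,89.9)
        s=ik(np.array(st),M,q,PP,0)
        if s: q=s[0][1]; print(st,th,'slack%.0f'%s[0][0],q.round(0))
        else: print(st,th,'fail')
    for r in(.17,.14,.1):
        p,M,_,_=pose(r,.23); s=ik(p,M,q,PP,0)
        if s: q=s[0][1]; print('hook',r,p.round(3),'slack%.0f'%s[0][0],q.round(0))
        else: print('hook',r,p.round(3),'fail')
E
python3 t2.py
```

```text
d7 0.3
(0.38, -0.03, 0.32) 0 slack12 [ 13.  -5. -14. 112.  -1.  72.  17.]
(0.38, -0.03, 0.32) 20 slack10 [  9.  -7. -24. 116.  18.  70.  -4.]
(0.38, -0.03, 0.32) 40 slack13 [  3.  -4. -33. 121.  38.  76. -27.]
(0.38, -0.03, 0.32) 60 slack16 [ -6.   5. -38. 125.  53.  91. -47.]
(0.38, -0.03, 0.32) 80 slack0 [-20.  16. -32. 130.  61. 106. -64.]
hook 0.17 [ 0.397 -0.027  0.171] slack5 [-23.  37. -28. 132.  63. 101. -85.]
hook 0.14 [ 0.427 -0.022  0.171] slack5 [-22.  38. -27. 129.  66. 102. -82.]
hook 0.1 [ 0.466 -0.015  0.171] slack4 [-21.  39. -25. 124.  70. 102. -78.]
(0.42, -0.03, 0.3) 0 slack17 [ 12.   0. -14. 110.   0.  70.  15.]
(0.42, -0.03, 0.3) 20 slack15 [  5.  -2. -22. 114.  21.  68.  -7.]
(0.42, -0.03, 0.3) 40 slack18 [ -2.   2. -28. 119.  41.  75. -29.]
(0.42, -0.03, 0.3) 60 slack18 [-12.  10. -30. 123.  56.  89. -49.]
(0.42, -0.03, 0.3) 80 slack2 [-21.  21. -27. 127.  65. 104. -64.]
hook 0.17 [ 0.397 -0.027  0.171] slack6 [-25.  37. -26. 132.  63. 100. -85.]
hook 0.14 [ 0.427 -0.022  0.171] slack6 [-24.  38. -25. 129.  66. 100. -82.]
hook 0.1 [ 0.466 -0.015  0.171] slack6
[... 1614 characters left out ...]
27 -0.022  0.171] slack8 [-41.  51. -20. 120.  56.  98. -91.]
hook 0.1 [ 0.466 -0.015  0.171] slack7 [-39.  52. -18. 116.  59.  99. -86.]
(0.42, -0.03, 0.3) 0 slack17 [ 12.   0. -14. 110.   0.  70.  15.]
(0.42, -0.03, 0.3) 20 slack15 [  3.  -1. -25. 115.  21.  69. -12.]
(0.42, -0.03, 0.3) 40 slack22 [-10.   6. -32. 119.  39.  79. -41.]
(0.42, -0.03, 0.3) 60 slack12 [-25.  19. -31. 122.  50.  94. -64.]
(0.42, -0.03, 0.3) 80 slack0 [-37.  36. -25. 123.  54. 106. -80.]
hook 0.17 [ 0.397 -0.027  0.171] slack7 [-41.  52. -23. 123.  53.  99. -95.]
hook 0.14 [ 0.427 -0.022  0.171] slack6 [-39.  52. -22. 120.  56. 100. -91.]
hook 0.1 [ 0.466 -0.015  0.171] slack6 [-37.  52. -20. 116.  59. 100. -87.]
```

```bash
python3 - <<'E'
from h import *
from plan import *
need([.38,-.03,.32],Rt())
_,M,_,_=pose(.17,.23,8,89.99); need([.38,-.03,.32],Ro.from_matrix(M))
E
```

```text
shift [-27.5 -75.4 252.8] turn [0. 0. 0.] rows>= 7.0
shift [-27.5 -75.4 252.8] turn [-164.43   -0.44   -0.54] rows>= 23.0
```

```bash
python3 -m jog '[[-2,-4,12,0,0,0,-1],[-3,-8,26,0,0,0,-1],[-3,-9,30,0,0,0,-1],[-3,-9,30,0,0,0,-1],[-3,-9,30,0,0,0,-1],[-3,-9,30,0,0,0,-1],[-3,-9,30,0,0,0,-1],[-3,-9,30,0,0,0,-1],[-3,-7,24,0,0,0,-1],[-2,-3,11,0,0,0,-1]]'
python3 -m jog '[[0,0,0,-4,0,0,-1],[0,0,0,-7,0,0,-1],[0,0,0,-7,0,0,-1],[0,0,0,-7,0,0,-1],[0,0,0,-7,0,0,-1],[0,0,0,-7,0,0,-1],[0,0,0,-7,0,0,-1],[0,0,0,-7,0,0,-1],[0,0,0,-7,0,0,-1],[0,0,0,-7,0,0,-1]]'
python3 -m jog '[[0,0,0,-7,0,0,-1],[0,0,0,-7,0,0,-1],[0,0,0,-7,0,0,-1],[0,0,0,-7,0,0,-1],[0,0,0,-7,0,0,-1],[0,0,0,-7,0,0,-1],[0,0,0,-7,0,0,-1],[0,0,0,-7,0,0,-1],[0,0,0,-7,0,0,-1],[0,0,0,-7,0,0,-1]]'
python3 - <<'E'
from h import *
from plan import *
s=arm.get_state(); print(s['qpos'].round(1),s['finger_gap'])
_,M,_,_=pose(.17,.23,8,89.99); need([.38,-.03,.32],Ro.from_matrix(M))
E
```

```text
clock: 14.67
tool_pos: [0.3767, -0.0253, 0.3159]
tcp_rot: [48.1, 89.9, 171.5]
contact_force: [0.9, -0.3, -2.6]
finger_gap: 0.0064
clock: 15.5
tool_pos: [0.3779, -0.0291, 0.3156]
tcp_rot: [-9.6, 89.9, -179.2]
contact_force: [0.1, 0.4, -2.2]
finger_gap: 0.0061
clock: 16.33
tool_pos: [0.3779, -0.0291, 0.3156]
tcp_rot: [-77.7, 89.9, -177.3]
contact_force: [0.1, 0.2, -1.5]
finger_gap: 0.0065
[  8.5  -5.2 -10.4 113.2  -1.   72.  -11.1] 0.006478505750074507
shift [-4.5  2.2  0.5] turn [-2.712e+01 -1.000e-02  1.400e-01] rows>= 4.0
```

```bash
python3 -m jog '[[0,0,0,-7,0,0,-1],[0,0,0,-7,0,0,-1],[0,0,0,-7,0,0,-1],[0,0,0,-6,0,0,-1],[0,0,0,0,-3,0,-1],[0,0,0,0,-6,0,-1],[0,0,0,0,-6,0,-1],[0,0,0,0,-6,0,-1],[0,0,0,0,-6,0,-1],[0,0,0,0,-6,0,-1]]'
python3 - <<'E'
from h import *
from plan import *
s=arm.get_state(); print(s['qpos'].round(1),s['finger_gap'],s['tool_pos'],Rt().as_matrix().round(3))
from ik import fk,PPd
for d in(.3,.33,.36,.39): print(d,(fk(s['qpos'],PPd(d))[0]-s['tool_pos'])*1000)
p,M,_,_=pose(.185,.26,8,10); need([.385,-.03,.26],Ro.from_matrix(M)); print(p)
E
```

```text
clock: 17.17
tool_pos: [0.3787, -0.0289, 0.3168]
tcp_rot: [0.2, 56.7, -72.6]
contact_force: [-0.4, 0.1, -2.6]
finger_gap: 0.0061
[ -2.3  -4.4 -29.3 120.1  31.2  75.1 -25.6] 0.006134017151062505 [ 0.37870878 -0.02892105  0.31683066] [[ 0.164  0.955  0.246]
 [-0.524  0.296 -0.799]
 [-0.836  0.002  0.549]]
0.3 [-9.68313869 30.89541137 -9.60436147]
0.33 [-4.73068514 15.19468515 -4.68344439]
0.36 [ 0.22176841 -0.50604106  0.23747269]
0.39 [  5.17422196 -16.20676727   5.15838977]
shift [ 49.1   5.6 -28.8] turn [ -0.35 -46.7    0.27] rows>= 7.0
[ 0.38245133 -0.029376    0.20143248]
```

```bash
python3 -m jog '[[20,0,-13,0,0,0,-1],[26,0,-17,0,0,0,-1],[26,0,-17,0,-2,0,-1],[24,0,-16,0,-4,0,-1],[0,0,0,0,-6,0,-1],[0,0,0,0,-6,0,-1],[0,0,0,0,-6,0,-1],[0,0,0,0,-6,0,-1],[0,0,0,0,-6,0,-1],[0,0,0,0,-6,0,-1]]'
python3 - <<'E'
from h import *
from plan import *
s=arm.get_state(); print(s['qpos'].round(1),s['finger_gap'],s['tool_pos'],s['contact_force'])
p,M,_,_=pose(.185,.26,8,10); need(p,Ro.from_matrix(M)); print(p)
c=snap('scene','scene6');snap('top','top6')
im=c['pixels'][:,:,::-1][110:320,180:390]; cv2.imwrite('pics/scene6c.png',cv2.convertScaleAbs(cv2.resize(im,None,fx=2.8,fy=2.8,interpolation=cv2.INTER_CUBIC),alpha=1.3))
E
```

```text
clock: 18.0
tool_pos: [0.3791, -0.0287, 0.2013]
tcp_rot: [-0.0, 14.8, -72.7]
contact_force: [0.5, -0.1, -3.1]
finger_gap: 0.0062
[-30.1  36.5 -29.5 130.6  55.1  98.6 -86.7] 0.006202191549480207 [ 0.37907195 -0.02872438  0.20128172] [ 0.46926062 -0.05045513 -3.14447494]
shift [1.5 3.  0.6] turn [-0.07 -4.76  0.3 ] rows>= 1.0
[ 0.38245133 -0.029376    0.20143248]
```

View pics/scene6c.png

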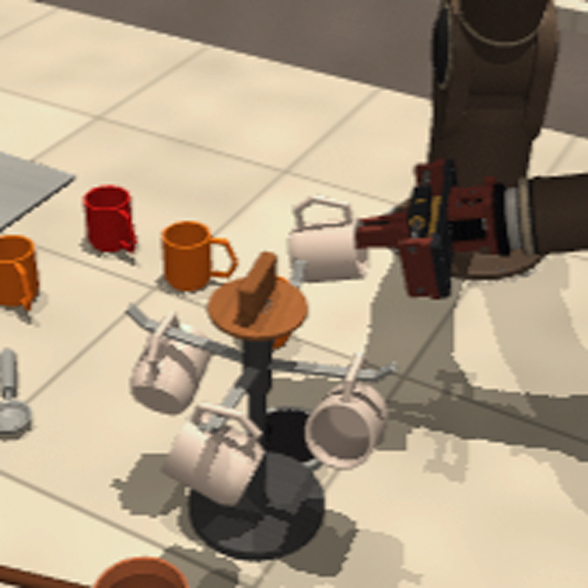

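View pics/top6.png

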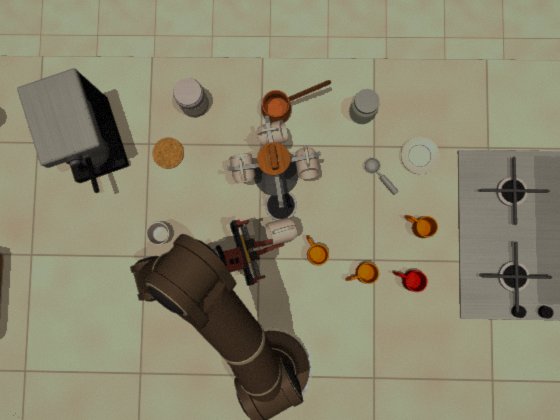

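```bash
cat > sec.py <<'E'
import numpy as np
H=[(14,195),(112,209),(127,224)]
pts=np.concatenate([np.linspace(H[i],H[i+1],60) for i in(0,1)])
def clr(r0,zh,roll):
    # roll>0: handle leans inward. ref inner point; bar centre 64-? effective lower by 3
    a=np.radians(roll); xa=np.array([-np.sin(a),np.cos(a)])
    ref=np.array([r0,zh]); bar=ref+xa*1.0   # circle r4 centre: bottom 3 below ref
    cup=ref-xa*60 ; cupR=33
    db=np.hypot(*(pts-bar).T).min()-4-2.5; dc=np.hypot(*(pts-cup).T).min()-cupR-2.5
    # side sign: bar must be above strip, cup below -- assume
    return db,dc
if __name__=='__main__':
  for roll in(0,10,15,20):
    print('roll',roll)
    for r0 in(140,134,130,126,122,118,114,110,105,100):
        b=max(((min(clr(r0,zh,roll)),zh) for zh in np.arange(208,250,1.) if zh>np.interp(r0,[14,112,127],[195,209,224])-0 ))
        print(r0,b, np.round(clr(r0,b[1],roll),1))
E
python3 sec.py
```

```text
roll 0
140 (np.float64(9.901219466856727), np.float64(233.0)) [ 9.9 10.1]
134 (np.float64(5.840053217188775), np.float64(234.0)) [6.5 5.8]
130 (np.float64(3.9403065089105507), np.float64(233.0)) [3.9 4.7]
126 (np.float64(3.126415831655933), np.float64(233.0)) [3.5 3.1]
122 (np.float64(2.933981132056603), np.float64(231.0)) [2.9 3.8]
118 (np.float64(4.1066626575928), np.float64(229.0)) [4.1 4.9]
114 (np.float64(5.521299205483674), np.float64(227.0)) [5.5 6.4]
110 (np.float64(6.936231551269845), np.float64(225.0)) [6.9 7.8]
105 (np.float64(9.047728826920967), np.float64(223.0)) [9.1 9. ]
100 (np.float64(9.057254026004918), np.float64(222.0)) [9.1 9.3]
roll 10
140 (np.float64(12.942211778055913), np.float64(238.0)) [13.2 12.9]
134 (np.float64(9.061938410460963), np.float64(237.0)) [9.1 9.4]
130 (np.float64(6.788848595957866), np.float64(236.0)) [6.8 7.4]
126 (np.float64(5.542137140956433), np.float64(235.0)) [5.5 5.6]
122 (np.float64(4.745577856690559), np.float64(233.0)) [4.7 5.1]
118 (np.float64(5.060254190130038), np.float64(231.0)) [5.6 5.1]
114 (np.float64(6.340022528235373), np.fl
[... 848 characters left out ...]
854), np.float64(222.0)) [9.1 9.5]
roll 20
140 (np.float64(15.455797079137287), np.float64(241.0)) [15.5 16.1]
134 (np.float64(11.80754403974747), np.float64(241.0)) [12.6 11.8]
130 (np.float64(9.686115087221332), np.float64(240.0)) [10.6  9.7]
126 (np.float64(8.271868024889606), np.float64(238.0)) [8.5 8.3]
122 (np.float64(6.857740803268598), np.float64(236.0)) [7.5 6.9]
118 (np.float64(6.427340963757693), np.float64(232.0)) [6.4 7.1]
114 (np.float64(7.1351563644503475), np.float64(229.0)) [7.1 7.3]
110 (np.float64(7.841811437980397), np.float64(226.0)) [7.8 8. ]
105 (np.float64(8.986171746803649), np.float64(223.0)) [9.3 9. ]
100 (np.float64(8.710524823677666), np.float64(222.0)) [9.  8.7]
```

```bash
cat >> h.py <<'E'
TCc=np.array([0,-.030,.041])
def cupT(st=None):
    st=st or arm.get_state(); R=Rt(st).as_matrix(); Rc=np.stack([R[:,2],R[:,1],-R[:,0]],1)
    return st['tool_pos']-Rc@TCc,Rc
HL=np.array([(30,66),(52,66),(64,34),(54,14),(30,14)])/1000.
def overlay(f,out,box,fx,pts_list):
    c=load(f); u0,u1,v0,v1=box; im=cv2.convertScaleAbs(cv2.resize(np.ascontiguousarray(c['pixels'][v0:v1,u0:u1,::-1]),None,fx=fx,fy=fx,interpolation=cv2.INTER_CUBIC),alpha=1.3)
    for P,col in pts_list:
        q=np.array([proj(c,p) for p in P]); q=((q-[u0,v0]+.5)*fx).astype(np.int32)
        cv2.polylines(im,[q.reshape(-1,1,2)],False,col,1)
    cv2.imwrite(f'pics/{out}.png',im)
A_c=np.array([.5995,-.0020]); HAZ=np.radians(-170.4)
def hookline():
    e=np.array([np.cos(HAZ),np.sin(HAZ)]); return [np.array([*(A_c+e*r),z]) for r,z in((.014,.195),(.112,.209),(.127,.224))]
def cupcirc(o,R,r,z): return [o+R@[r*np.cos(a),r*np.sin(a),z] for a in np.linspace(0,2*np.pi,40)]
E
python3 - <<'E'
from h import *
o,R=cupT(); h=[o+R@[x,0,z] for x,z in HL]
L=[(h,(0,255,0)),(hookline(),(0,0,255)),(cupcirc(o,R,.032,.072),(255,0,0)),(cupcirc(o,R,.027,0),(255,0,255))]
overlay('top6','ov_top6',(210,330,130,260),5,L[:])
overlay('scene6','ov_scene6',(240,350,165,290),5,L)
E
```

```text
(no output)
```

View pics/ov_top6.png

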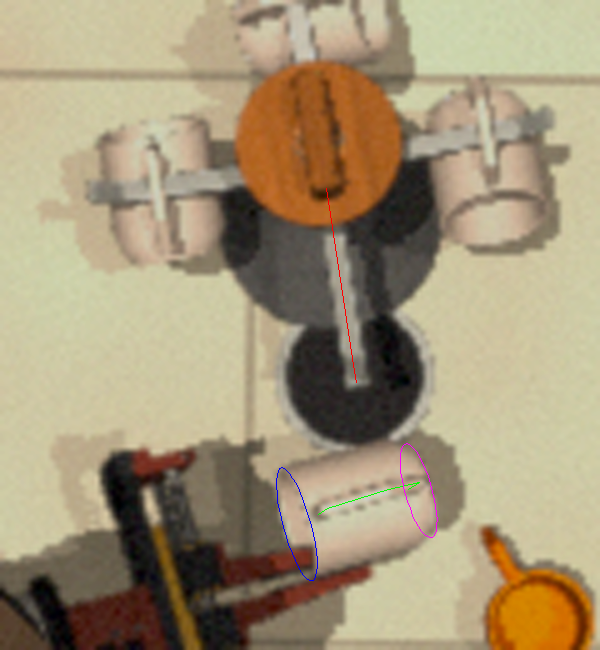

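View pics/ov_scene6.png

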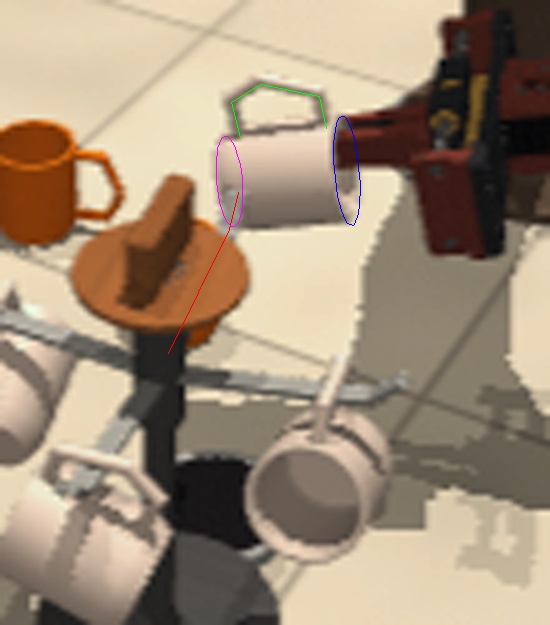

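```bash
cat > wp.py <<'E'
from h import *
from plan import *
import sys
def rows(wps,n):
    "print per-row increments from current measured pose through waypoints"
    st=arm.get_state(); p0=st['tool_pos'];R0=Rt(st)
    for w,k in zip(wps,n):
        p,M,_,_=pose(**w); R=Ro.from_matrix(M); dv=(R0.inv()*R).as_rotvec()
        pa,Ra=p0,R0
        for i in range(1,k+1):
            Rb=R0*Ro.from_rotvec(dv*i/k); pb=p0+(p-p0)*i/k
            s=Ra.inv().apply(pb-pa)*1000; t=np.degrees((Ra.inv()*Rb).as_rotvec())
            print(s.round(1).tolist(),t.round(1).tolist()); pa,Ra=pb,Rb
        p0,R0=p,R; print('--')
E
python3 - <<'E'
from wp import *
for r,zh,ro in((.14,.24,15),(.118,.231,15),(.1,.222,5),(.1,.2135,0)):
    p,M,o,R=pose(r,zh,roll=ro); q=[]
    for x in np.linspace(-.0375,.0375,7):
        for y in np.linspace(-.119,.059,20):
            for z in np.linspace(.121,.24,12):
                w=o+R@[x,y,z]-A; q.append((w@eo,w@tl,w[2]))
    q=np.array(q); k=(q[:,1]>.05)&(q[:,1]<.15)&(q[:,2]>.105)&(q[:,2]<.232); print(r,'min r of body near neighbour',q[k,0].min() if k.any() else None,'zmin',q[:,2].min(), q[:,1].min())
rows([dict(r=.185,zh=.24,roll=15)],[4])
E
```

```text
0.14 min r of body near neighbour 0.1016018998853185 zmin 0.14662746946393937 0.0625768272145855
0.118 min r of body near neighbour 0.07960189988531849 zmin 0.13762746946393942 0.06257682721458552
0.1 min r of body near neighbour 0.05578027171767213 zmin 0.1356953557633221 0.06624293547692509
0.1 min r of body near neighbour 0.05349382109329825 zmin 0.13189404282766493 0.06825102625791486
[1.3, -2.6, -1.4] [-3.6, -1.2, -0.1]
[1.3, -2.5, -1.6] [-3.6, -1.2, -0.1]
[1.3, -2.4, -1.7] [-3.6, -1.2, -0.1]
[1.2, -2.3, -1.9] [-3.6, -1.2, -0.1]
--
```

```bash
python3 -m jog '[[1.3,-2.6,-1.4,-3.6,-1.2,0,-1],[1.3,-2.5,-1.6,-3.6,-1.2,0,-1],[1.3,-2.4,-1.7,-3.6,-1.2,0,-1],[1.2,-2.3,-1.9,-3.6,-1.2,0,-1],[0,0,0,0,0,0,-1]]'
python3 - <<'E'
from wp import *
s=arm.get_state(); print(s['qpos'].round(1),s['contact_force'],s['finger_gap'])
p,M,_,_=pose(.185,.24,roll=15); need(p,Ro.from_matrix(M))
rows([dict(r=.140,zh=.240,roll=15),dict(r=.130,zh=.238,roll=15)],[4,2])
E
```

```text
clock: 18.52
tool_pos: [0.3697, -0.0367, 0.1951]
tcp_rot: [-14.4, 10.4, -72.3]
contact_force: [0.1, -0.2, -2.2]
finger_gap: 0.0064
[-31.3  41.  -29.4 132.   55.1 101.1 -77.7] [ 0.14484205 -0.20608756 -2.19266934] 0.006428673651626175
shift [-0.7  0.9 -4.1] turn [-0.53 -0.39 -0.2 ] rows>= 1.0
[1.4, 10.9, 2.0] [-0.1, -0.1, -0.1]
[1.4, 10.9, 2.1] [-0.1, -0.1, -0.1]
[1.4, 10.9, 2.1] [-0.1, -0.1, -0.1]
[1.4, 10.9, 2.1] [-0.1, -0.1, -0.1]
--
[0.9, 5.0, 0.4] [0.0, 0.0, 0.0]
[0.9, 5.0, 0.4] [0.0, 0.0, 0.0]
--
```

```bash
python3 -m jog '[[1.4,10.9,2.0,0,0,0,-1],[1.4,10.9,2.1,0,0,0,-1],[1.4,10.9,2.1,0,0,0,-1],[1.4,10.9,2.1,0,0,0,-1],[0,0,0,0,0,0,-1]]'
python3 - <<'E'
from wp import *
s=arm.get_state(); print(s['qpos'].round(1),s['contact_force'],s['finger_gap'])
p,M,_,_=pose(.140,.24,roll=15); need(p,Ro.from_matrix(M))
snap('scene','scene7');snap('top','top7')
o,R=cupT(); h=[o+R@[x,0,z] for x,z in HL]
L=[(h,(0,255,0)),(hookline(),(0,0,255)),(cupcirc(o,R,.032,.072),(255,0,0)),(cupcirc(o,R,.027,0),(255,0,255))]
overlay('top7','ov_top7',(235,325,150,245),6,L[:])
overlay('scene7','ov_scene7',(245,345,175,265),7,L[2:])
E
```

```text
clock: 18.93
tool_pos: [0.4159, -0.027, 0.1915]
tcp_rot: [-14.1, 10.3, -72.3]
contact_force: [-0.3, -0.1, -2.3]
finger_gap: 0.0064
[-29.6  42.1 -26.8 127.   59.8 101.9 -73.1] [-0.26323406 -0.10487574 -2.31345244] 0.006379214879309544
shift [ 0.2 -2.3 -1. ] turn [-0.91 -0.28 -0.15] rows>= 1.0
```

View pics/ov_top7.png

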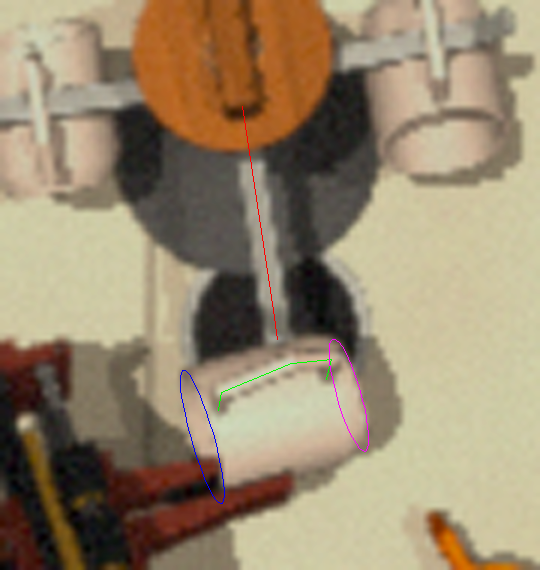

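View pics/ov_scene7.png

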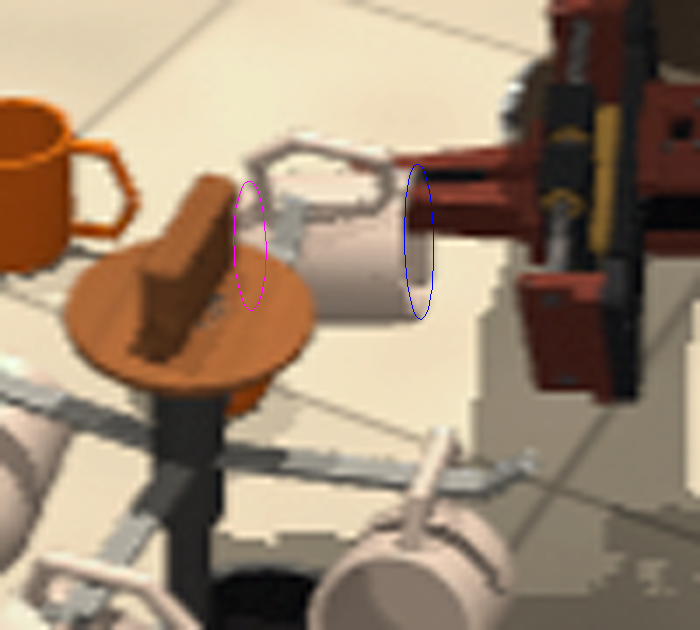

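```bash
python3 - <<'E'
from wp import *
rows([dict(r=.130,zh=.238,roll=15),dict(r=.122,zh=.234,roll=15),dict(r=.116,zh=.230,roll=15),dict(r=.108,zh=.2255,roll=10),dict(r=.1,zh=.222,roll=4)],[2,2,2,2,2])
E
```

```text
[1.0, 4.8, 0.2] [-0.4, -0.1, -0.1]
[1.0, 4.8, 0.2] [-0.4, -0.1, -0.1]
--
[0.9, 4.3, -0.8] [0.0, 0.0, 0.0]
[0.9, 4.3, -0.8] [0.0, 0.0, 0.0]
--
[0.8, 3.4, -1.1] [0.0, 0.0, 0.0]
[0.8, 3.4, -1.1] [0.0, 0.0, 0.0]
--
[0.9, 7.0, -2.2] [2.5, -0.0, -0.0]
[0.9, 6.9, -2.5] [2.5, 0.0, -0.0]
--
[0.9, 7.4, -2.3] [3.0, 0.0, -0.0]
[0.9, 7.3, -2.7] [3.0, 0.0, 0.0]
--
```

```bash
python3 -m jog '[[1,4.8,0.2,-0.4,0,0,-1],[1,4.8,0.2,-0.4,0,0,-1],[0.9,4.3,-0.8,0,0,0,-1],[0.9,4.3,-0.8,0,0,0,-1],[0,0,0,0,0,0,-1]]'
python3 - <<'E'
from wp import *
s=arm.get_state(); print(s['qpos'].round(1),s['contact_force'],s['moment'])
p,M,_,_=pose(.122,.234,roll=15); need(p,Ro.from_matrix(M))
rows([dict(r=.116,zh=.230,roll=15),dict(r=.108,zh=.2255,roll=10),dict(r=.1,zh=.222,roll=4)],[2,2,2])
snap('scene','scene8')
overlay('scene8','ov_scene8',(245,345,175,265),7,[])
E
```

```text
clock: 19.45
tool_pos: [0.4317, -0.0245, 0.1846]
tcp_rot: [-15.1, 10.3, -72.3]
contact_force: [-0.0, -0.0, -2.0]
finger_gap: 0.0062
[-29.   43.3 -26.  125.3  61.5 102.  -71.1] [-3.62152882e-02 -1.79358947e-03 -2.03608274e+00] [1.34793188 0.3516964  0.04011599]
shift [ 0.2 -0.6  0.4] turn [ 0.1  -0.21 -0.2 ] rows>= 1.0
[0.9, 3.0, -0.9] [0.1, -0.1, -0.1]
[0.9, 3.0, -0.9] [0.1, -0.1, -0.1]
--
[0.9, 7.0, -2.2] [2.5, -0.0, -0.0]
[0.9, 6.9, -2.5] [2.5, 0.0, -0.0]
--
[0.9, 7.4, -2.3] [3.0, 0.0, -0.0]
[0.9, 7.3, -2.7] [3.0, 0.0, 0.0]
--
```

View pics/ov_scene8.png

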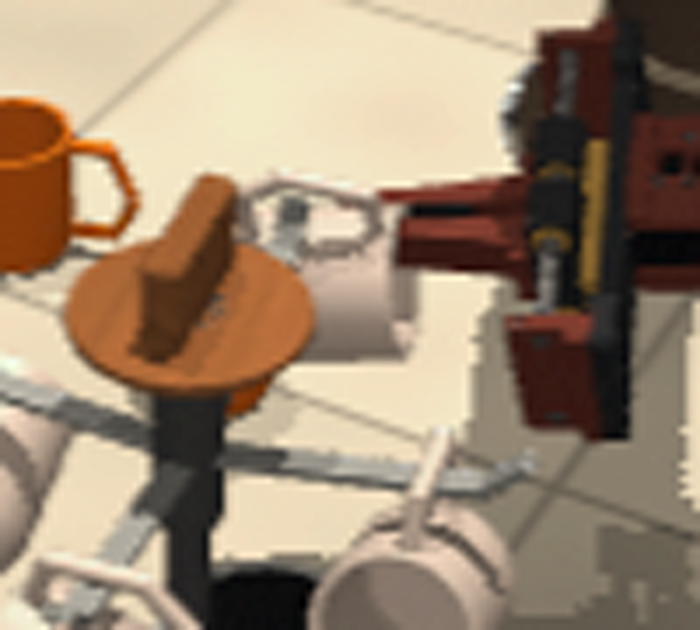

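```bash
python3 -m jog '[[0.9,3,-0.9,0,0,0,-1],[0.9,3,-0.9,0,0,0,-1],[0.9,7,-2.2,2.5,0,0,-1],[0.9,6.9,-2.5,2.5,0,0,-1],[0,0,0,0,0,0,-1]]'
python3 - <<'E'
from wp import *
s=arm.get_state(); print(s['qpos'].round(1),s['contact_force'],s['moment'])
p,M,_,_=pose(.108,.2255,roll=10); need(p,Ro.from_matrix(M))
rows([dict(r=.1,zh=.222,roll=0)],[3])
E
```

```text
clock: 19.92
tool_pos: [0.4492, -0.0204, 0.1728]
tcp_rot: [-9.9, 10.3, -72.2]
contact_force: [0.5, -0.1, -1.9]
finger_gap: 0.0064
[-29.1  45.  -24.5 123.2  63.1 101.5 -75.3] [ 0.4525851  -0.07607907 -1.89411129] [ 1.34343215  0.38322281 -0.00512042]
shift [ 0.1 -0.1  0.1] turn [-0.03 -0.23 -0.19] rows>= 1.0
[0.6, 6.4, -2.0] [3.3, -0.1, -0.1]
[0.6, 6.3, -2.4] [3.3, -0.1, -0.1]
[0.6, 6.1, -2.7] [3.3, -0.1, -0.1]
--
```

```bash
python3 -m jog '[[0.6,6.4,-2,3.3,0,0,-1],[0.6,6.3,-2.4,3.3,0,0,-1],[0.6,6.1,-2.7,3.3,0,0,-1],[0,0,0,0,0,0,-1],[0,0,0,0,0,0,-1]]'
python3 - <<'E'
from wp import *
s=arm.get_state(); print(s['qpos'].round(1),s['contact_force'],s['moment'])
p,M,_,_=pose(.1,.222,roll=0); need(p,Ro.from_matrix(M))
rows([dict(r=.1,zh=.2135,roll=0)],[4])
snap('scene','scene9');snap('top','top9')
o,R=cupT(); h=[o+R@[x,0,z] for x,z in HL]
overlay('scene9','ov_scene9',(245,345,175,265),7,[])
overlay('top9','ov_top9',(235,325,150,245),6,[(h,(0,255,0))])
E
```

```text
clock: 20.33
tool_pos: [0.4652, -0.0154, 0.164]
tcp_rot: [-0.3, 10.2, -72.3]
contact_force: [-0.2, 0.8, -1.7]
finger_gap: 0.0063
[-29.6  46.3 -22.6 121.1  64.2 100.8 -83.7] [-0.16605021  0.81034578 -1.74616275] [1.37472146 0.38950255 0.02501376]
shift [ 0.3  1.1 -0.6] turn [ 0.37 -0.23 -0.14] rows>= 1.0
[0.4, 0.3, -2.2] [0.1, -0.1, -0.0]
[0.4, 0.3, -2.2] [0.1, -0.1, -0.0]
[0.4, 0.3, -2.2] [0.1, -0.1, -0.0]
[0.4, 0.3, -2.2] [0.1, -0.1, -0.0]
--
```

View pics/ov_scene9.png

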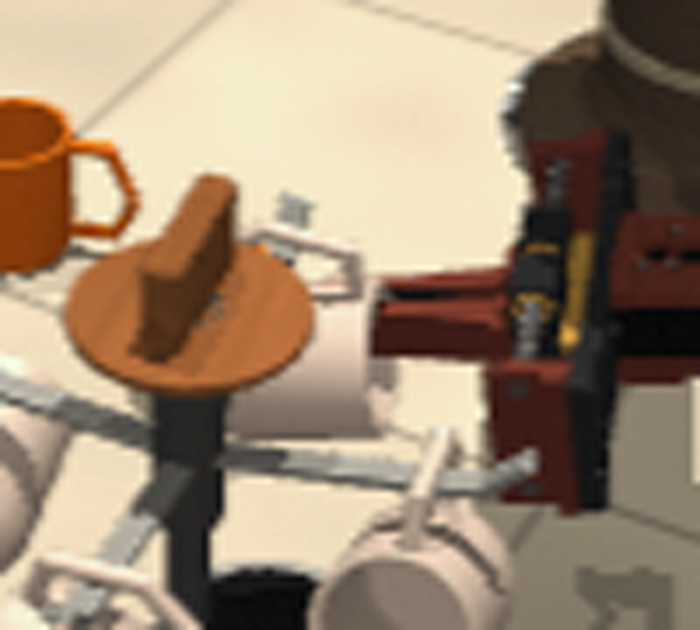

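View pics/ov_top9.png

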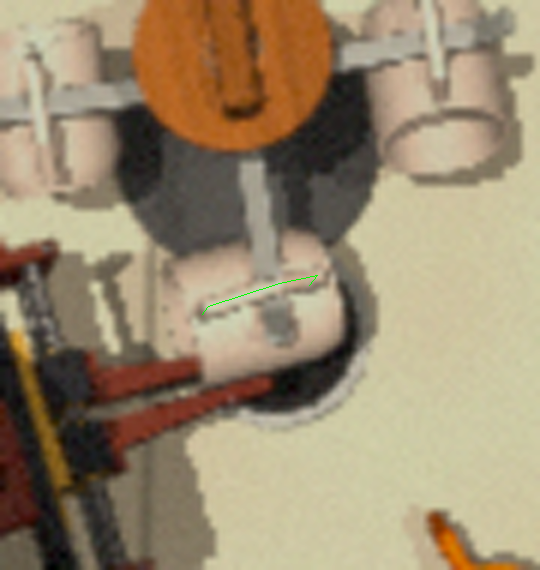

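```bash
python3 -m jog '[[0.4,0,-2,0,0,0,-1],[0.4,0,-2,0,0,0,-1],[0.2,0,-1,0,0,0,-1],[0,0,0,0,0,0,-1],[0,0,0,0,0,0,-1]]'
python3 - <<'E'
from wp import *
s=arm.get_state(); print(s['contact_force'],s['moment'],s['tool_pos'])
p,M,_,_=pose(.1,.2135,roll=0); need(p,Ro.from_matrix(M))
E
python3 -m jog '[[0.2,0,-1,0,0,0,-1],[0,0,0,0,0,0,-1],[0.2,0,-1,0,0,0,-1],[0,0,0,0,0,0,-1],[0,0,0,0,0,0,-1]]'
python3 - <<'E'
from wp import *
s=arm.get_state(); print(s['contact_force'],s['moment'],s['tool_pos'])
E
```

```text
clock: 20.85
tool_pos: [0.4654, -0.0154, 0.1588]
tcp_rot: [-0.2, 10.2, -72.2]
contact_force: [0.3, -0.1, -2.7]
finger_gap: 0.0061
[ 0.34110655 -0.06783348 -2.7349653 ] [ 1.33342644  0.38366423 -0.0088734 ] [ 0.46544711 -0.01544119  0.15882128]
shift [ 0.7  0.9 -3.8] turn [ 0.23 -0.25 -0.15] rows>= 1.0
clock: 21.27
tool_pos: [0.4655, -0.0155, 0.1568]
tcp_rot: [-0.2, 10.2, -72.2]
contact_force: [0.4, 0.6, -1.4]
finger_gap: 0.0062
[ 0.408427    0.59166478 -1.38633205] [ 1.36071113  0.42777241 -0.02533826] [ 0.4655007  -0.01546645  0.15683078]
```

```bash
for i in 1 2; do python3 -m jog '[[0.2,0,-1,0,0,0,-1],[0,0,0,0,0,0,-1],[0,0,0,0,0,0,-1]]'; python3 - <<'E'
from h import *
s=arm.get_state(); print(s['contact_force'],s['moment'],s['tool_pos'])
E
done
```

```text
clock: 21.52
tool_pos: [0.4655, -0.0154, 0.1558]
tcp_rot: [-0.2, 10.2, -72.2]
contact_force: [0.5, -0.0, -1.2]
finger_gap: 0.0061
[ 0.46912747 -0.02981093 -1.19311535] [ 1.37603042  0.38172806 -0.03391244] [ 0.4655213  -0.01544156  0.1557964 ]
clock: 21.77
tool_pos: [0.4655, -0.0155, 0.1548]
tcp_rot: [-0.2, 10.2, -72.2]
contact_force: [0.9, -0.3, -2.0]
finger_gap: 0.0066
[ 0.93006778 -0.33204233 -2.04043232] [1.32731908 0.38791384 0.03654471] [ 0.46554133 -0.0155346   0.15483777]
```

```bash
python3 -m jog '[[0.2,0,-1,0,0,0,-1],[0,0,0,0,0,0,-1],[0,0,0,0,0,0,-1]]'; python3 - <<'E'
from h import *
s=arm.get_state(); print(s['contact_force'],s['moment'],s['tool_pos'])
E
```

```text
clock: 22.02
tool_pos: [0.4657, -0.0156, 0.1543]
tcp_rot: [-0.2, 10.2, -72.2]
contact_force: [1.1, 0.8, 1.8]
finger_gap: 0.0063
[1.09751402 0.75781509 1.77211631] [0.52015547 0.01244687 0.16351106] [ 0.46566741 -0.01562003  0.15426442]
```

```bash
python3 -m jog '[[0,0,0.3,0,0,0,-1],[0,0,0,0,0,0,-1],[0,0,0,0,0,0,-1]]'; python3 - <<'E'
from h import *
s=arm.get_state(); print(s['contact_force'],s['moment'],s['tool_pos'])
snap('scene','scene10');snap('top','top10')
o,R=cupT(); h=[o+R@[x,0,z] for x,z in HL]
overlay('scene10','ov_scene10',(245,345,175,265),7,[])
overlay('top10','ov_top10',(235,325,150,245),6,[])
E
```

```text
clock: 22.27
tool_pos: [0.4656, -0.0156, 0.1543]
tcp_rot: [-0.2, 10.2, -72.2]
contact_force: [0.9, 0.1, 1.9]
finger_gap: 0.0061
[0.89370471 0.14540643 1.93739722] [0.57278778 0.06186004 0.20093711] [ 0.46561559 -0.01557828  0.15431351]
```

View pics/ov_scene10.png

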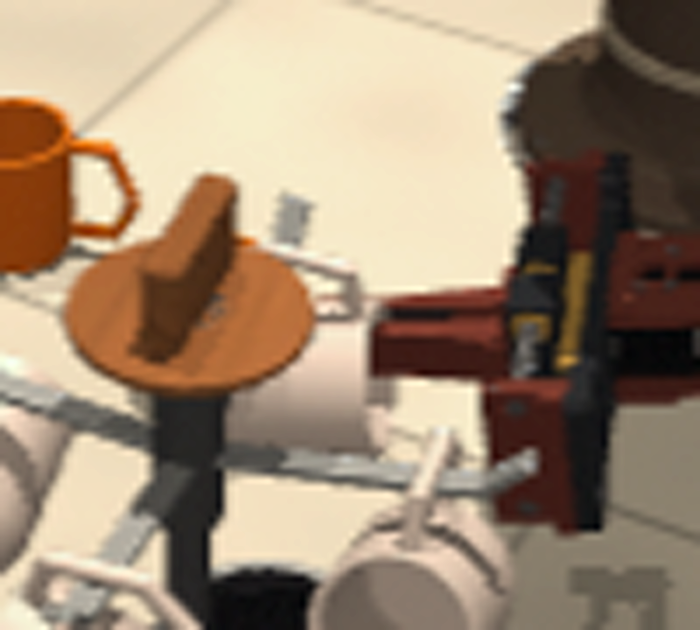

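View pics/ov_top10.png

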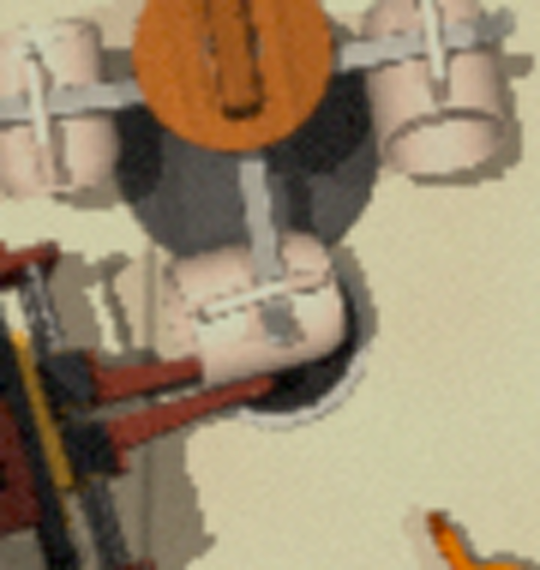

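```bash
python3 -m jog '[[0,0,0,0,0,0,-1],[0,0,0,0,0,0,-1],[0,0,0,0,0,0,-1]]' 5; python3 -m jog '[[0,0,0,0,0,0,-0.82],[0,0,0,0,0,0,-0.8],[0,0,0,0,0,0,-0.78],[0,0,0,0,0,0,-0.75],[0,0,0,0,0,0,-0.72],[0,0,0,0,0,0,-0.68],[0,0,0,0,0,0,-0.64],[0,0,0,0,0,0,-0.6]]' 5
python3 - <<'E'
from h import *
s=arm.get_state(); print(s['contact_force'],s['moment'],s['tool_pos'],s['finger_gap'])
snap('scene','scene11');snap('top','top11')
overlay('scene11','ov_scene11',(245,345,175,265),7,[])
overlay('top11','ov_top11',(235,325,150,245),6,[])
E
```

```text
clock: 22.62
tool_pos: [0.4656, -0.0156, 0.1542]
tcp_rot: [-0.2, 10.2, -72.2]
contact_force: [0.6, 0.4, 2.1]
finger_gap: 0.0072
clock: 23.28
tool_pos: [0.4656, -0.0156, 0.1541]
tcp_rot: [-0.2, 10.3, -72.2]
contact_force: [-0.1, -0.1, -0.1]
finger_gap: 0.0169
[-0.14016015 -0.10407965 -0.14159585] [ 0.88604155  0.21582014 -0.01017509] [ 0.46555884 -0.01555339  0.15407467] 0.0169233398423219
```

View pics/ov_scene11.png

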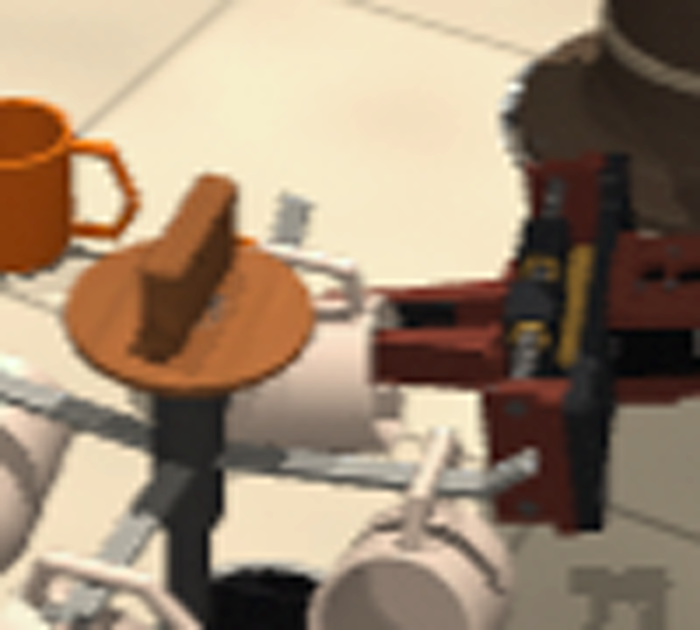

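View pics/ov_top11.png

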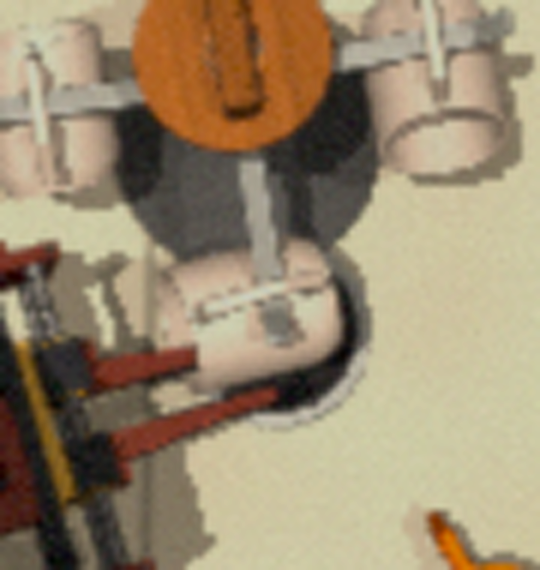

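```bash
python3 -m jog '[[0,0,0,0,0,0,-0.55],[0,0,0,0,0,0,-0.5],[0,0,0,0,0,0,-0.45],[0,0,0,0,0,0,-0.4],[0,0,0,0,0,0,-0.4],[0,0,0,0,0,0,-0.4],[0,0,0,0,0,0,-0.4],[0,0,0,0,0,0,-0.4]]'
python3 - <<'E'
from h import *
s=arm.get_state(); print(s['contact_force'],s['moment'],s['tool_pos'],s['finger_gap'])
snap('scene','scene12');snap('top','top12')
overlay('scene12','ov_scene12',(245,345,175,265),7,[])
overlay('top12','ov_top12',(235,325,150,245),6,[])
E
```

```text
clock: 24.05
tool_pos: [0.4655, -0.0156, 0.1541]
tcp_rot: [-0.2, 10.2, -72.2]
contact_force: [0.1, 0.5, -0.6]
finger_gap: 0.0262
[ 0.10951689  0.46623363 -0.60127837] [ 0.89389756  0.17867572 -0.00644656] [ 0.46554257 -0.01555616  0.15410931] 0.02615095396999236
```

View pics/ov_top12.png

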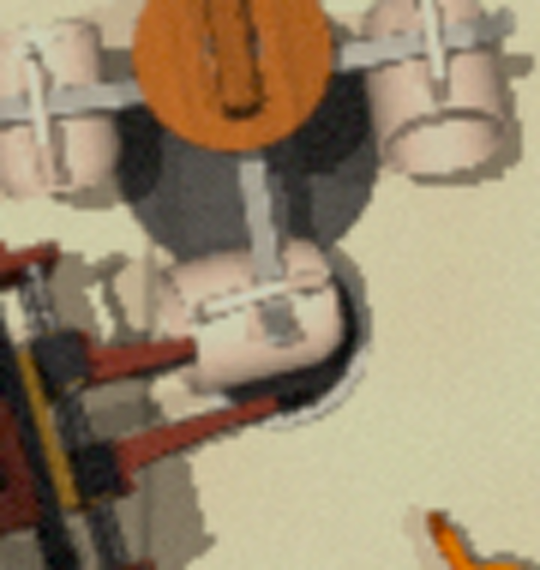

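View pics/ov_scene12.png

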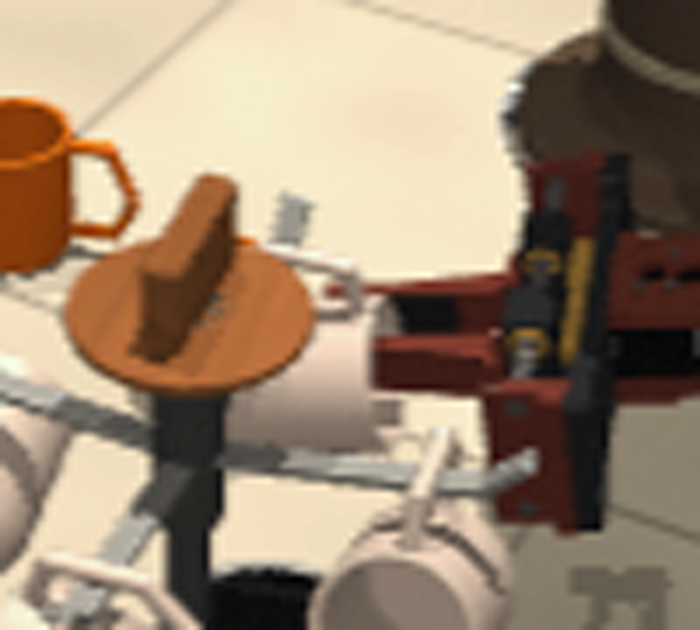

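```bash
python3 -m jog '[[-2,0,0,0,0,0,-0.4],[-4,0,0,0,0,0,-0.4],[-6,0,0,0,0,0,-0.4],[-6,0,0,0,0,0,-0.4],[-6,0,0,0,0,0,-0.4]]'
python3 - <<'E'
from h import *
s=arm.get_state(); print(s['contact_force'],s['tool_pos'],s['finger_gap'])
E
python3 -m jog '[[-6,0,0,0,0,0,-0.4],[-8,0,0,0,0,0,-0.4],[-8,0,0,0,0,0,-0.4],[-8,0,0,0,0,0,-0.4],[-10,0,0,0,0,0,-0.4],[-10,0,0,0,0,0,-0.4]]'
python3 - <<'E'
from h import *
s=arm.get_state(); print(s['contact_force'],s['tool_pos'],s['qpos'].round(1))
snap('scene','scene13');snap('top','top13')
overlay('scene13','ov_scene13',(235,355,170,270),6,[])
overlay('top13','ov_top13',(215,325,150,245),6,[])
E
```

```text
clock: 24.57
tool_pos: [0.4582, 0.0078, 0.1584]
tcp_rot: [-0.2, 10.3, -72.2]
contact_force: [-0.5, -0.6, 0.1]
finger_gap: 0.0264
[-0.52020897 -0.62955174  0.11608916] [0.45815039 0.00779601 0.15842326] 0.02640166637692741
clock: 25.07
tool_pos: [0.443, 0.0547, 0.1674]
tcp_rot: [-0.2, 10.3, -72.2]
contact_force: [-0.3, 0.2, -0.5]
finger_gap: 0.0258
[-0.27099776  0.21189062 -0.5246133 ] [0.44298214 0.05474722 0.1674036 ] [-37.5  47.  -22.2 116.4  57.6 103.4 -83.2]
```

View pics/ov_top13.png

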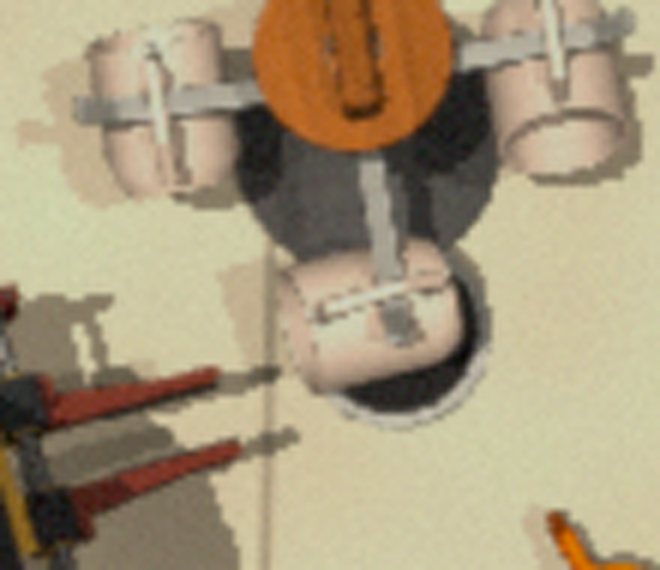

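View pics/ov_scene13.png

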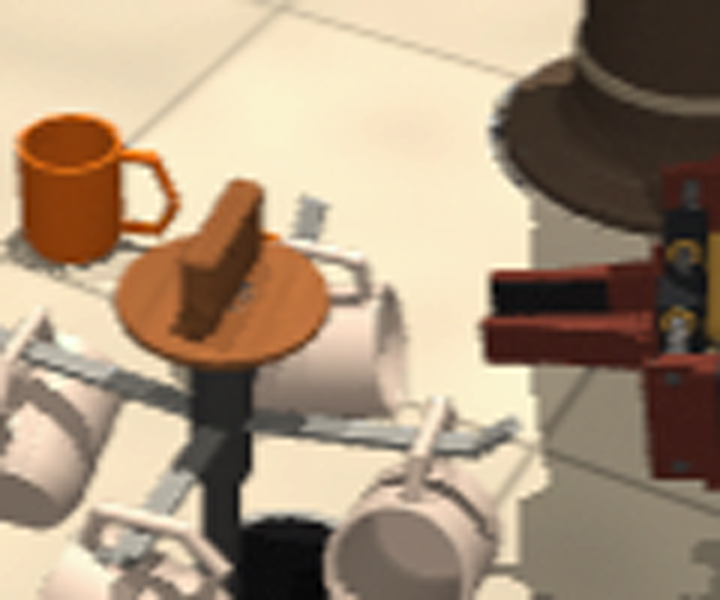

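```bash
python3 -m jog '[[-4,-5,0,0,0,0,-0.4],[-4,-5,0,0,0,0,-0.4],[0,0,0,0,0,0,-0.4],[0,0,0,0,0,0,-0.4],[0,0,0,0,0,0,-0.4],[0,0,0,0,0,0,-0.4],[0,0,0,0,0,0,-0.4],[0,0,0,0,0,0,-0.4],[0,0,0,0,0,0,-0.4],[0,0,0,0,0,0,-0.4]]'
python3 - <<'E'
from h import *
s=arm.get_state(); print(s['contact_force'],s['dq'].round(2))
a=load('top13'); b=snap('top','top14'); sc0=load('scene13'); sc=snap('scene','scene14')
def g(c,x): u0,u1,v0,v1=x; return c['pixels'][v0:v1,u0:u1].astype(float).mean(2)
for nm,p,q,x in(('top',a,b,(262,293,188,218)),('scene',sc0,sc,(275,303,205,240))):
    sh,_=cv2.phaseCorrelate(g(p,x),g(q,x)); print(nm,'shift px',np.round(sh,3),'mean diff',np.abs(g(p,x)-g(q,x)).mean())
Q=cloud(b);z=Q[...,2];A=np.array([.5993,-.002]);r=np.hypot(Q[...,0]-A[0],Q[...,1]-A[1])
k=(z>.27)&(z<.31)&(r<.05); p=Q[k][:,:2]; q=p-p.mean(0); w,V=np.linalg.eigh(q.T@q); d=V[:,1]; print('bar az',np.degrees(np.arctan2(d[1],d[0])))
c2=load('top2');Q2=cloud(c2);z2=Q2[...,2];k=(z2>.27)&(z2<.31)&(np.hypot(Q2[...,0]-A[0],Q2[...,1]-A[1])<.05);p=Q2[k][:,:2]; q=p-p.mean(0); w,V=np.linalg.eigh(q.T@q); d=V[:,1]; print('bar az at top2',np.degrees(np.arctan2(d[1],d[0])))
for row,l,rr,zz in((178.5,0,0,0),): pass
# bystanders: low cup, spoon difference vs start
t0=load('top0')
for nm,x in(('low cup',(145,176,216,248)),('spoon',(360,402,150,198))):
    sh,_=cv2.phaseCorrelate(g(t0,x),g(b,x)); print(nm,np.round(sh,2))
E
```

```text
clock: 26.0
tool_pos: [0.4314, 0.0582, 0.1687]
tcp_rot: [-0.2, 10.2, -72.3]
contact_force: [0.3, 0.0, 0.3]
finger_gap: 0.0262
[0.33874887 0.0291156  0.29259369] [-0.09 -0.1  -0.05 -0.05  0.   -0.12  0.21]
top shift px [0.022 0.01 ] mean diff 1.8215053763440865
scene shift px [-0.004 -0.028] mean diff 0.39081632653061255
bar az -170.23631248673703
bar az at top2 -170.11671120491587
low cup [-0.61  0.5 ]
spoon [ 0.45 -0.06]
```

View pics/top14.png

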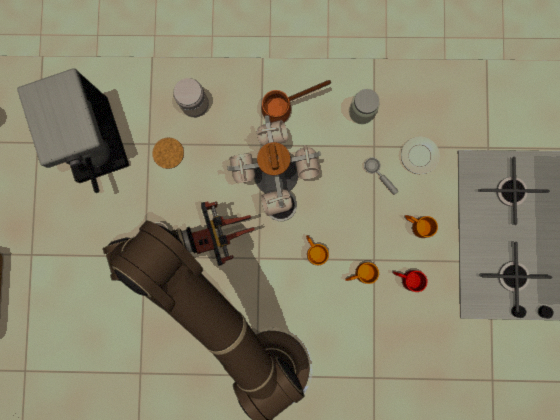

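```bash
python3 - <<'E'
from h import *
a=load('scene0');b=load('scene14')
for nm,x,f in(('low',(398,430,272,304),('scene0','scene14')),('spoon',(172,194,232,268),('scene0','scene14')),('spoon_top',(362,400,155,196),('top0','top14')),('plate_top (control)',(400,440,135,175),('top0','top14'))):
    u0,u1,v0,v1=x; P=[cv2.GaussianBlur(cv2.cvtColor(load(k)['pixels'],cv2.COLOR_RGB2GRAY)[v0:v1,u0:u1].astype(np.float64),(0,0),1) for k in f]
    sh,rs=cv2.phaseCorrelate(P[0],P[1],cv2.createHanningWindow((u1-u0,v1-v0),cv2.CV_64F)); print(nm,np.round(sh,2),rs,np.abs(P[0]-P[1]).mean())
v=cv2.hconcat([np.ascontiguousarray(c['pixels'][165:345,160:460,::-1]) for c in(b,)]); cv2.imwrite('pics/fin.png',cv2.resize(v,None,fx=2.6,fy=2.6,interpolation=cv2.INTER_CUBIC))
E
```

```text
low [-1.01  3.19] 0.28949513410448713 6.069850845969776
spoon [0.01 0.01] 0.9987956402913043 16.939315193441004
spoon_top [0.04 0.52] 1.0442769823331979 13.871712750048998
plate_top (control) [0.07 0.1 ] 1.0162303179891117 5.8010639835709386
```

View pics/fin.png

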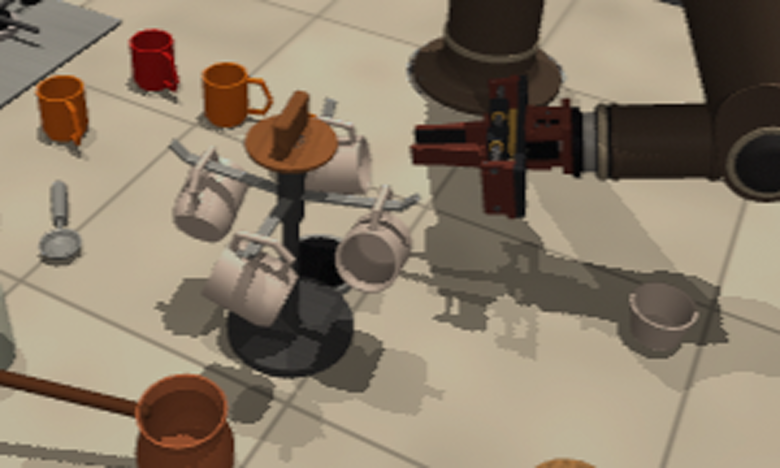

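```bash
python3 - <<'E'
from cell import arm
print(arm.close_job())
E
```

```text
the job is handed in; nothing more can be done
None
```

I turned the carousel about 167.5° by its knob until the empty hook stood over the dish. Then I picked up the tall white cup by its wall, turned it handle-up, passed the handle over the hook tip, lowered it onto the seat, let go and backed away. The job was handed in at about 26 s of the 70 s.

**What the last checks showed**
- **Hook over dish:** the knob bar, which is in line with the hook, pointed at −170.2°. It was at −170.1° right after turning, and the dish direction measured −170.4°. A reading from the hook's own edges right after turning gave −170.6° to −171.4°, so I trust the alignment to about 1°.
- **Cup quiet:** two views about 0.9 s apart showed it shifting by less than 0.03 px, hanging with its mouth tilted slightly up.
- **Robot clear:** the measured contact force was under 0.5 N, which is noise.

**Checks that disagreed or were unclear**
- **Rack axis:** the cameras and the arm differed by about 2 mm in x. This side-loaded the knob to about 15 N midway through the turn, and I corrected it.
- **Low cup:** my automatic image comparison was no use because the arm's shadow lay on it; by eye it stood where it was.
- **Teaspoon:** the scene view showed no shift and the top view 0.5 px (about 1.5 mm). It was never approached, so I put that down to changed shadows.

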